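# Refit the carousel's divider and present the salt

## Task

The washed divider panel of the spice carousel stands in the draining rack: slide it back upright into the empty slot of the turntable, fully home, before you turn anything. Then turn the carousel by its centre knob until the salt shaker stands at the middle of the plinth's front side (the side towards the robot), with every jar still standing in its place. Finish while still gripping the knob and holding the turntable still, so that the cook can lift the salt out one-handed; leave everything else on the worktop as it is.

Things in the scene. Friction and masses are not known exactly. Their poses are not given: they have to be found in the camera images.
- divider: loose wooden panel, 74 mm wide (its x) x 9 mm thick (its y) x 120 mm high (its z, up), about 60 g; the same either way round. Origin: centre of its bottom edge. At first it stands upright between the dowels of the draining rack, bottom edge 18 mm above the worktop, and lifts straight up.
- rack: wooden draining rack near the sink, fixed, 176 mm long (its y) x 90 mm, origin under its centre. Two rows of dowels, tops 64 mm above the worktop; 12 mm gap between dowels. The divider stands at y = -22 mm, its width along the rack's x; a saucer stands at y = +66 mm, top 131 mm above the worktop.
- slot (a point): centre of the floor of the turntable's empty slot, 30 mm above the worktop, 61 mm from the turning axis; turns with the turntable: its y points outwards along the slot, x across it, z up. The slot is 12 mm wide and 77 mm long, between a hub channel and a rim channel that reach 100 mm over the worktop, with flared tops 110 mm over it. The seated divider has its origin here and its width along y.
- turntable (a joint): angle turned since the start, rad, positive counter-clockwise from above, no stop within 12 rad, friction 0.1 N m and damped 0.3 N m per rad/s, no spring: stays where left. Round tray 230 mm across, floor 30 mm and rim 40 mm above the worktop; four bays between four dividers (three in place, tops 150 mm over the worktop), one jar in each bay 80 mm from the axis, 30 mm clear of the empty slot's panel.
- knob_grip (a point): point on the turning axis inside the wooden centre knob, at the height to grip it, 185 mm above the worktop. The knob is a block with rounded edges, 34 mm square seen from above and 30 mm high, its top 199 mm above the worktop; its four upright faces are square to the dividers (to this point's x and y axes, which turn with it). It is fixed to the turntable and is the highest part of the carousel.
- knob: the same centre knob, as a part (origin on the axis at the knob's underside, 165 mm above the worktop)
- salt_shaker: salt shaker of clear glass with a waist and a domed metal top, 44 mm across, 90 mm high, about 0.12 kg, loose; the only one of the four jars on the turntable that is waisted and shorter than the others. Which bay it stands in varies. Origin: centre of its underside.
- front (a point): point fixed to the square wooden plinth (226 mm square, fixed to the worktop, turned up to 0.22 rad), 80 mm from the turning axis straight towards the middle of the plinth's front side (the side facing the robot), level with the turntable's floor: here the salt shaker must come to stand.
- spice_a: one of the three straight spice jars on the turntable, 41 mm across, 105 mm high, with a ribbed cap, about 0.19 kg, loose; must stay standing in its bay. Origin: centre of its underside.
- spice_d: one of the three straight spice jars on the turntable, 41 mm across, 105 mm high, with a ribbed cap, about 0.19 kg, loose; must stay standing in its bay. Origin: centre of its underside.
- spice_e: one of the three straight spice jars on the turntable, 41 mm across, 105 mm high, with a ribbed cap, about 0.19 kg, loose; must stay standing in its bay. Origin: centre of its underside.
- onion: onion on the chopping board, to the right; leave alone
- lemon: lemon on the chopping board, to the right; leave alone
- mug_a: mug behind the rack; leave alone
- glass_drain: upturned glass, 91 mm high, draining behind the rack; leave alone
- jam_jar: squat jar at the back right, behind the carousel; leave alone
Things that resemble listed ones, but are neither listed nor needed, are in the scene too. What is shaped like the spice_a but green is not meant.

How it is judged:
By the outcome, as a careful person would: the job done as asked, in the order asked, and still so for the second after the job is handed in, while the arm keeps its last pose, push and grip.
It also fails if it takes over 64 s, if anything falls off the work surface, if the arm or the gripper's body presses on something with over 40 N, if the wrist force passes 120 N, or if a joint passes its speed limit or range.

## Robot

A 7-joint arm with a two-finger parallel gripper is mounted at the origin on a cart in front of the work surface, level with it; the furniture and walls round the work are solid. World frame = base frame: x ahead of the robot, y to its left, z up, the work surface at z = 0. Lengths are in m, angles in rad, forces in N, time in s.
With the tool pointing down it reaches from about 0.425 to 0.825 m from the base axis. Payload 3.6 kg.
Tool frame: the origin (TCP) lies between the finger pads; the fingertips stand r.finger_overhang ahead of it and the grasp point (between the pads) lies 2 mm behind it (r.finger_overhang is the distance from the TCP to the fingertips, in m); z points along the fingers, y is the direction in which the jaws open and shut (so a half turn about z gives the same grasp; the last joint's range is limited). The gripper opens to 93 mm and grips with 3 to 60 N. Pads are 15 mm wide; open, the fingers measure 128 mm over their backs; the gripper's body (75 mm by 188 mm) begins 65 mm behind the grasp point.
Start: joints at [-1.3, 0.615, -0.013, 1.423, 0.008, 1.103, -0.04], TCP at [0.191, 0.621, 0.236] pointing down, gripper open.
Joint ranges: [-3.12, 3.12], [-0.3, 2.06], [-1.34, 1.32], [0.26, 2.42], [-1.36, 4.5], [0.01, 1.98], [-2.84, 2.84]. Speed limits (rad/s): [2.79, 2.79, 3.14, 3.14, 3.14, 3.14, 3.14].

## Interface

Orientations are given as [roll, pitch, yaw] about the fixed x, y, z axes, in that order (R = Rz(yaw) Ry(pitch) Rx(roll)).
In Python, from workcell import r gives the robot as it stands.
- The arm moves only by the tool carry_out, never from a script. Its arguments are lists of equal length, an entry for each row: "dp": the shift along the tool's x, y, z in mm, a list of three; "rot": the turn, a rotation vector about the tool's x, y, z in rad, a list of three; "fingers": the gripper's target within -1 to 1 (shut at 1, half-way at 0, fully open at -1). A call has 1 to 20 rows; each row shifts and turns the pose as measured when the row begins, along the tool's axes as they then stand; what a row does not reach is not made up. A row lasts 1/12 s, in which the tool goes at most 41.7 mm and 7.16 degrees, less where a joint would pass 70% of its speed; a pose out of reach is approached as far as the arm can. A call is refused whole if a number of a shift passes 41.7 or a number of a turn 0.125, either way. A call with a gripper value outside its range is refused whole. The fingers move at their own pace and stop on an object; "force" is the grip in N (left out, the last holds). Time passes only in rows, so rows that do not move let the fingers close. It gives the time, the measured TCP pose, the force and the opening at its end, in the units of the state.
- r.state(): the state, without advancing time (a new reading comes with each control period).
- r.read_camera(name): name is "scene" or "top" or "wrist"; returns a dict with "color" (480x640x3 uint8, red, green, blue), "vertical_fov" (degrees; the focal length in pixels is half the picture's height over the tangent of half this angle, whatever the lens; pixels are square), "cx", "cy" (the principal point, pixels), "k1" (the pictures are not rectified: a ray, as slopes to the right and down, at radius r is drawn at 1 + k1 r^2 times it, then the intrinsics apply), "R" (3x3) and "t" (3): a world point X has camera coordinates R X + t. Camera axes: x right, y down, z forward; pixel columns grow to the right and rows downward; lengths in m; the calibration is good to about 2 mm. A picture is of the moment at which its call begins. There is no depth.
- r.hand_in(): hands the job in, once; it reports no verdict.
The state is a dict: "time_s": time; "q": joint angles; "joint_vel": joint speeds; "joint_efforts": joint torques, N m; "ee_pos": TCP position; "ee_rot": TCP orientation; "contact_force": force on the tool from outside, world axes, zero at the start; "ft_torque": the same for the moment, N m; "width": opening from 0.0 (shut) to 1.0 (fully open).
Only numpy, scipy, OpenCV 4.12 (cv2) and the standard library are available. Lean on these libraries where they do the work, as an engineer would, in place of code of your own. Each camera call takes 0.05 s, during which the arm holds its last target.

## Working session

There is one attempt and no reset: what is moved stays moved. The work goes in short steps, Python scripts to look and compute and a tool call to move; the robot and the scene stay as the last step left them, time stands still between calls to the robot, and variables do not carry over. Pictures are saved under pics/ and viewed, and the job is handed in when it is done.

Besides the shell and the picture viewer there is one more tool, called as name(argument=value, ...), one argument or row to a line, values as JSON. carry_out: Moves the arm, as the interface text tells. Its arguments: {"type":"object","properties":{"dp":{"type":"array","items":{"type":"array","items":{"type":"number"}}},"rot":{"type":"array","items":{"type":"array","items":{"type":"number"}}},"fingers":{"type":"array","items":{"type":"number"}},"force":{"type":"number"}},"required":["dp","rot","fingers"]}

```bash
mkdir -p pics
cat > h.py <<'E'
import numpy as np, cv2
from workcell import r
from scipy.spatial.transform import Rotation as Ro
def cap(n):
    c=r.read_camera(n); return c
def save(c,f,box=None,s=1):
    im=c["color"][:,:,::-1]
    if box: x0,y0,x1,y1=box; im=im[y0:y1,x0:x1]
    im=cv2.resize(im,None,fx=s,fy=s,interpolation=cv2.INTER_CUBIC)
    cv2.imwrite("pics/"+f,im)
def K(c):
    f=240/np.tan(np.radians(c["vertical_fov"])/2); return f
def ray(c,u,v):
    f=K(c); d=np.array([(u-c["cx"])/f,(v-c["cy"])/f]); x=d.copy()
    for _ in range(30): x=d/(1+c["k1"]*(x@x))
    R=np.array(c["R"]);t=np.array(c["t"])
    o=-R.T@t; return o,R.T@np.array([x[0],x[1],1.])
def atz(c,u,v,z):
    o,d=ray(c,u,v); return o+d*(z-o[2])/d[2]
def proj(c,X):
    X=np.atleast_2d(X); p=X@np.array(c["R"]).T+np.array(c["t"]); x=p[:,:2]/p[:,2:]
    x=x*(1+c["k1"]*(x**2).sum(1,keepdims=True)); return x*K(c)+[c["cx"],c["cy"]]
E
python3 - <<'E'
from h import *
import pickle
D={}
for n in ["scene","top","wrist"]:
    c=cap(n); save(c,n+"0.png"); D[n]=c
    print(n,c["vertical_fov"],c["cx"],c["cy"],c["k1"],-np.array(c["R"]).T@c["t"])
pickle.dump(D,open("c0.pkl","wb"))
print(r.state(), r.finger_overhang)
E
```

```text
scene 44.14353317667466 318.28434570531056 241.41273531003827 0.030628037648848767 [-0.28752574 -0.87110616  1.01605619]
top 44.24581303861543 317.1222778906161 239.34993936442876 0.0586771973691077 [0.34541085 0.00722329 1.44858076]
wrist 63.64498962892129 320.6419478484201 246.12477957487627 0.019720564267508737 [0.12055253 0.64260443 0.38266039]
{'time_s': 0.15, 'q': array([-1.29949633,  0.61569992, -0.01261384,  1.42448945,  0.00808839,
        1.1033943 , -0.04039232]), 'joint_vel': array([ 0.00060542, -0.0016497 , -0.00026685, -0.00222975, -0.0008805 ,
       -0.00020549,  0.00204157]), 'joint_efforts': array([ 5.85178914e-04, -4.59345317e+01,  2.09390838e-01, -1.65944088e+01,
       -6.10849145e-02,  1.81060529e-02,  1.54316990e-04]), 'ee_pos': array([0.19054216, 0.6208647 , 0.23475912]), 'ee_rot': array([-3.13965133e+00,  7.39852886e-06,  2.84385659e+00]), 'contact_force': array([ 1.04159028, -0.99243235,  0.29801636]), 'ft_torque': array([-0.02679097, -0.0513151 , -0.00650757]), 'width': 1.000727791047485} 0.017
```

View pics/scene0.png

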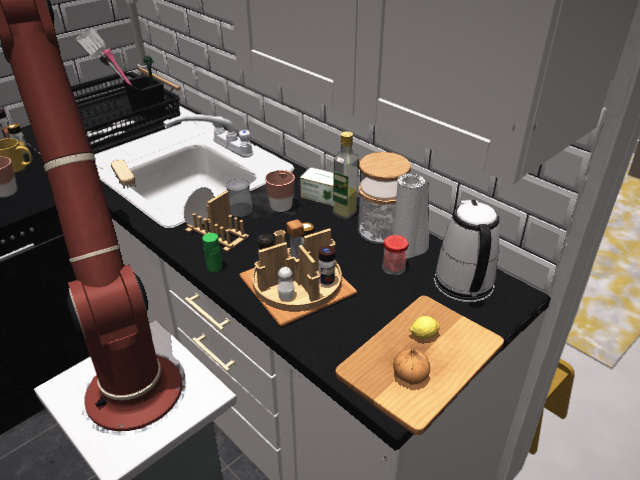

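View pics/top0.png

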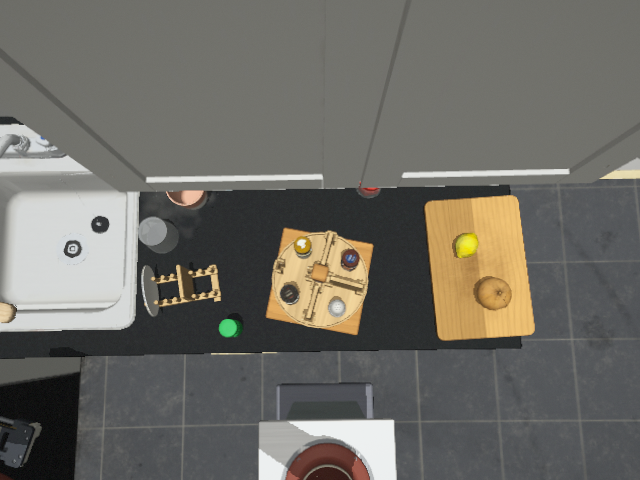

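View pics/wrist0.png

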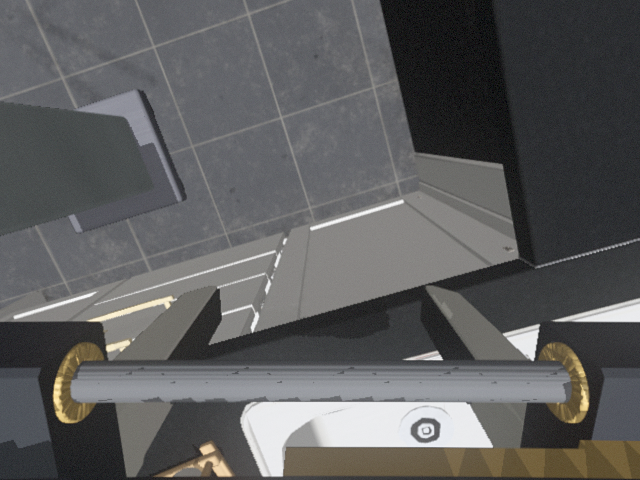

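Run:
```python
from h import *
import pickle
D=pickle.load(open("c0.pkl","rb"))
save(D["top"],"t_car.png",(255,215,385,345),6)
save(D["top"],"t_rack.png",(130,235,250,345),6)
save(D["scene"],"s_car.png",(230,220,360,330),6)
save(D["scene"],"s_rack.png",(170,170,270,280),6)
```

```text
(no output)
```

View pics/t_car.png

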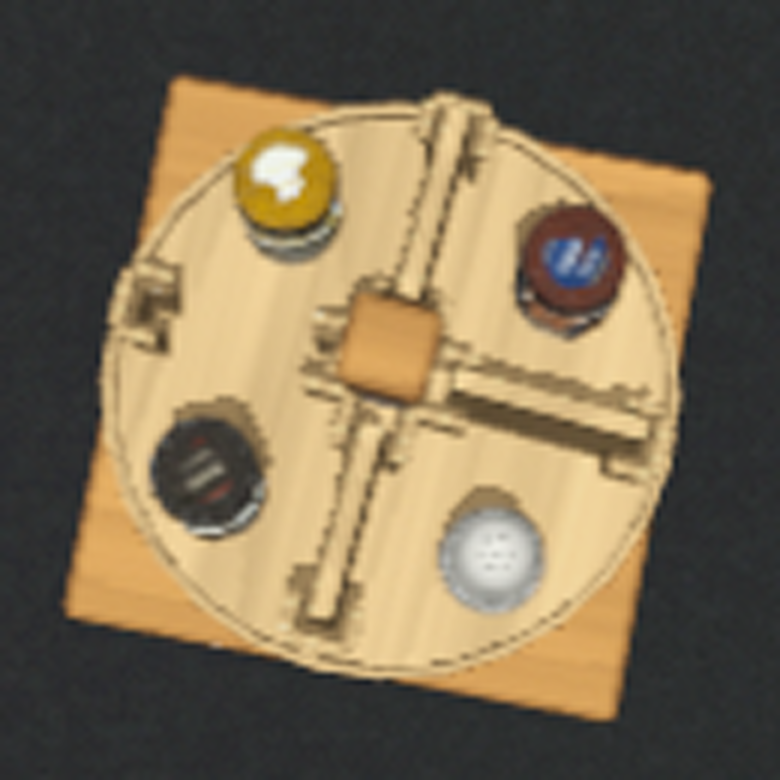

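View pics/t_rack.png

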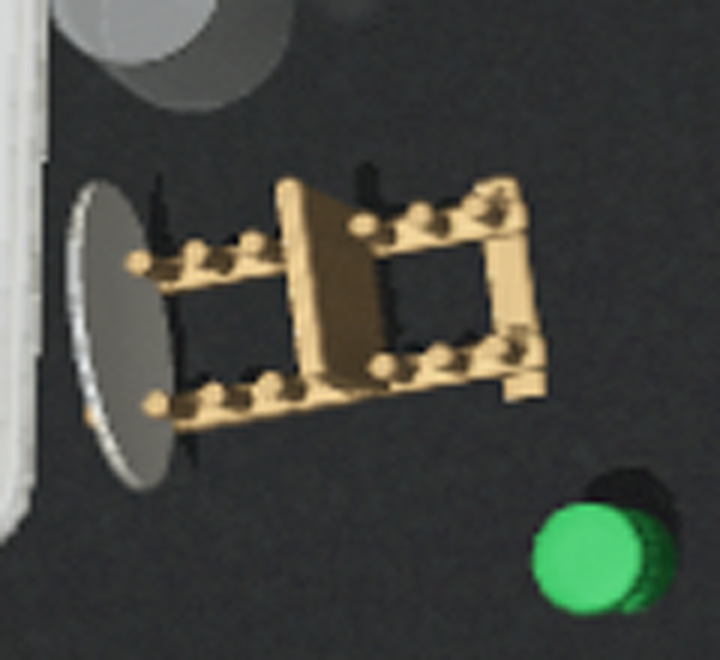

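View pics/s_car.png

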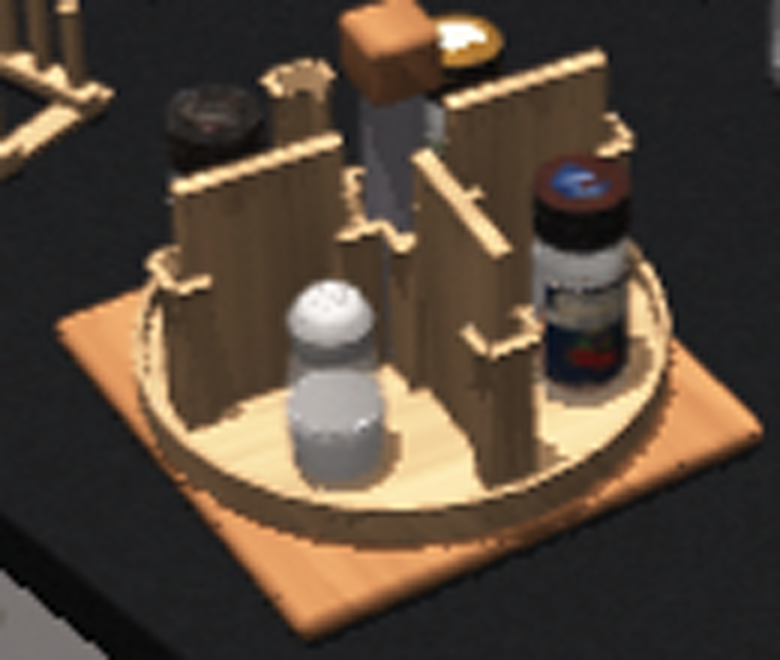

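View pics/s_rack.png

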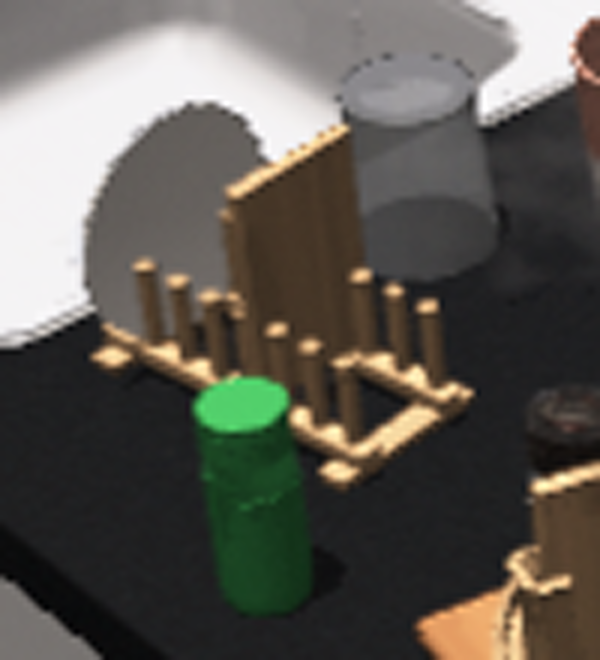

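Run:
```python
from h import *
import pickle
from scipy.optimize import least_squares
D=pickle.load(open("c0.pkl","rb"));T=D["top"];S=D["scene"]
def f(x0,y0,p): return ((p[0]+.5)/6-.5+x0,(p[1]+.5)/6-.5+y0)
tc=lambda *p:f(255,215,p); tr=lambda *p:f(130,235,p)
print("panel top ends", [atz(T,*tr(*p),.138) for p in [(289,181),(314,380)]])
print("rack dowel near", [atz(T,*tr(*p),.064) for p in [(139,262),(157,405),(365,225),(388,366),(196,252),(421,215),(214,395),(446,354)]])
k=[atz(T,*tc(*p),.199) for p in [(359,291),(443,308),(425,404),(338,378)]]
print("knob",k,np.mean(k,0))
c=[atz(T,*tc(*p),.04) for p in [(100,380),(680,390),(390,100),(390,675)]]
c=np.array(c);print("rim",c)
def circ(p):return np.hypot(c[:,0]-p[0],c[:,1]-p[1])-p[2]
print(least_squares(circ,[.5,0,.115]).x)
pc=np.array([atz(T,*tc(*p),.018) for p in [(170,75),(712,175),(615,720),(62,612)]]);print("plinth",pc,pc.mean(0))
for i in range(4):
    d=pc[(i+1)%4]-pc[i];print(np.linalg.norm(d),np.degrees(np.arctan2(d[1],d[0])))
# dividers tops z .15 : centrelines
for a,b in [((452,112),(412,290)),((450,390),(655,437)),((375,425),(323,612))]:
    A,B=atz(T,*tc(*a),.15),atz(T,*tc(*b),.15);d=B-A;print("div",A,B,np.degrees(np.arctan2(d[1],d[0])))
print("salt",atz(T,*tc(493,552),.12))
```

```text
panel top ends [array([0.50529891, 0.32400802, 0.138     ]), array([0.43141724, 0.31318353, 0.138     ])]
rack dowel near [array([0.48358804, 0.39946547, 0.064     ]), array([0.42782747, 0.39085509, 0.064     ]), array([0.49641901, 0.31186927, 0.064     ]), array([0.44113735, 0.30189496, 0.064     ]), array([0.48707507, 0.37744686, 0.064     ]), array([0.49994345, 0.2900648 , 0.064     ]), array([0.43124328, 0.3689769 , 0.064     ]), array([0.44536032, 0.27946164, 0.064     ])]
knob [array([0.49612672, 0.01876771, 0.199     ]), array([ 0.48953558, -0.01092386,  0.199     ]), array([ 0.45557687, -0.00388746,  0.199     ]), array([0.46531098, 0.02669038, 0.199     ])] [0.47663754 0.00766169 0.199     ]
rim [[ 0.48146013  0.12402896  0.04      ]
 [ 0.47344151 -0.10684787  0.04      ]
 [ 0.59266712  0.00647282  0.04      ]
 [ 0.36334769  0.01049884  0.04      ]]
[0.4780069  0.00857158 0.11509339]
plinth [[ 0.60857073  0.09658507  0.018     ]
 [ 0.56307958 -0.12438714  0.018     ]
 [ 0.344506   -0.07864117  0.018     ]
 [ 0.39083069  0.14139307  0.018     ]] [0.47674675 0.00873746 0.018     ]
0.22560620422879166 -101.63285647169691
0.22330943150079743 168.1790118431817
0.22485782549130914 78.11092152645121
0.2223026860739282 -11.628374923413052
div [ 0.56841218 -0.01644339  0.15      ] [ 5.02062900e-01 -3.36017409e-04  1.50000000e-01] 166.3544905911232
div [ 0.46488088 -0.01359848  0.15      ] [ 0.4463754  -0.08826258  0.15      ] -103.9202281663072
div [0.45251312 0.01415087 0.15      ] [0.38494797 0.03418642 0.15      ] 163.48297439099727
salt [ 0.40692865 -0.0288641   0.12      ]
```

```bash
cat >> h.py <<'E'
def where():
    s=r.state(); R=Ro.from_euler('xyz',s['ee_rot']).as_matrix()
    return np.array(s['ee_pos']),R,s
def plan(pos,yaw_deg,step=35.,p0=None,R0=None):
    """rotate first, then translate in the final tool frame"""
    p,R,s=where()
    Rt=Ro.from_euler('xyz',[np.pi,0,np.radians(yaw_deg)]).as_matrix()
    rv=Ro.from_matrix(R.T@Rt).as_rotvec()
    d=Rt.T@(np.array(pos)-p)*1000; d0=R.T@(np.array(pos)-p)*1000
    print("t",round(s['time_s'],2),"p",p.round(4),"rpy",np.degrees(s['ee_rot']).round(2),"w",round(s['width'],3),"F",np.round(s['contact_force'],1))
    print("rotvec",rv.round(4),"rows>=",abs(rv).max()/.12,"| d after rot",d.round(1),"norm",np.linalg.norm(d).round(1),"| d now-frame",d0.round(1))
E
python3 -c "
from h import *
plan([.4684,.3186,.235],188.3)"
```

```text
t 0.15 p [0.1905 0.6209 0.2348] rpy [-179.89    0.    162.94] w 1.001 F [ 1.  -1.   0.3]
rotvec [-1.900e-03 -4.000e-04 -4.426e-01] rows>= 3.688318853123598 | d after rot [-2.313e+02 -3.392e+02 -2.000e-01] norm 410.6 | d now-frame [-3.543e+02 -2.075e+02  2.000e-01]
```

carry_out(
  dp=[
    [0, 0, 0],
    [0, 0, 0],
    [0, 0, 0],
    [0, 0, 0],
    [-17.8, -26.1, 0],
    [-17.8, -26.1, 0],
    [-17.8, -26.1, 0],
    [-17.8, -26.1, 0],
    [-17.8, -26.1, 0],
    [-17.8, -26.1, 0],
    [-17.8, -26.1, 0],
    [-17.8, -26.1, 0],
    [-17.8, -26.1, 0],
    [-17.8, -26.1, 0],
    [-17.8, -26.1, 0],
    [-17.8, -26.1, 0],
    [0, 0, 0],
  ],
  rot=[
    [0, 0, -0.11],
    [0, 0, -0.11],
    [0, 0, -0.11],
    [0, 0, -0.11],
    [0, 0, 0],
    [0, 0, 0],
    [0, 0, 0],
    [0, 0, 0],
    [0, 0, 0],
    [0, 0, 0],
    [0, 0, 0],
    [0, 0, 0],
    [0, 0, 0],
    [0, 0, 0],
    [0, 0, 0],
    [0, 0, 0],
    [0, 0, 0],
  ],
  fingers=[-0.3, -0.3, -0.3, -0.3, -0.3, -0.3, -0.3, -0.3, -0.3, -0.3, -0.3, -0.3, -0.3, -0.3, -0.3, -0.3, -0.3],
)

```text
time_s: 1.57
ee_pos: [0.4604, 0.3334, 0.2263]
ee_rot: [-3.129, -0.012, -2.968]
contact_force: [0.2, -0.9, 0.2]
width: 0.649
```

```bash
python3 -c "
from h import *
import pickle
plan([.4684,.3186,.235],188.3)
c=cap('wrist');save(c,'w1.png');pickle.dump(c,open('w1.pkl','wb'))
print(proj(c,[[.5053,.324,.138],[.4314,.3132,.138]]))
print(r.state()['q'])"
```

```text
t 1.57 p [0.4604 0.3334 0.2263] rpy [-179.3    -0.67 -170.07] w 0.649 F [ 0.2 -0.9  0.2]
rotvec [-0.0123 -0.0115  0.0286] rows>= 0.23828943116086587 | d after rot [ -5.8 -15.8  -8.7] norm 18.9 | d now-frame [ -5.3 -16.1  -8.5]
[[297.45808247 321.10252333]
 [298.94804494 210.48194752]]
[-0.59451861  0.5055219  -0.12152983  1.66451772  0.07155808  0.99248057
  1.00631105]
```

View pics/w1.png

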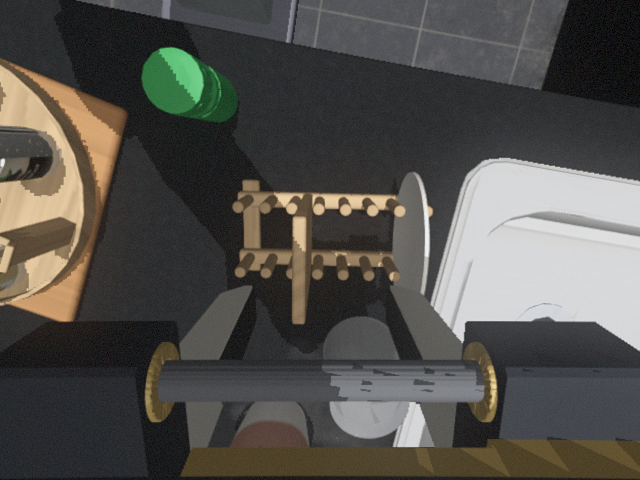

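```bash
python3 -c "
from h import *
import pickle
c=pickle.load(open('w1.pkl','rb'));save(c,'w1c.png',(225,170,345,340),4)
c=cap('top');save(c,'t1.png')"
```

```text
(no output)
```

View pics/w1c.png

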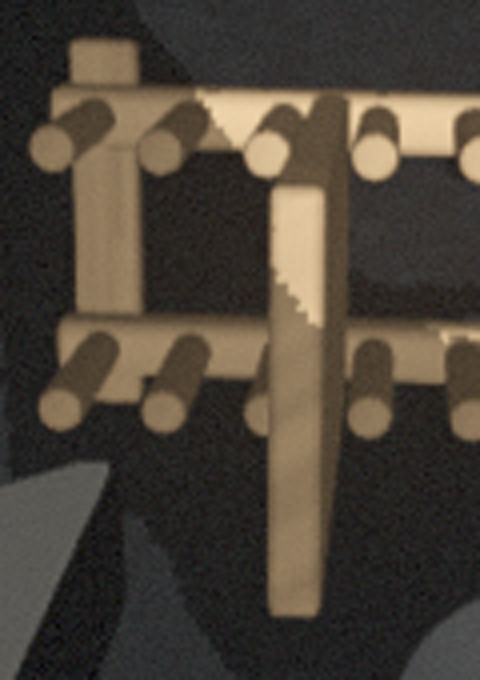

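```bash
python3 -c "
from h import *
import pickle
c=pickle.load(open('w1.pkl','rb'))
a=atz(c,299.0,216.4,.138);b=atz(c,298.25,323.1,.138);m=(a+b)/2;d=b-a
print(a,b,m,np.linalg.norm(d),np.degrees(np.arctan2(d[1],d[0])))
plan([m[0],m[1],.16],188.3)"
```

```text
[0.43506389 0.31381711 0.138     ] [0.50664236 0.32475059 0.138     ] [0.47085313 0.31928385 0.138     ] 0.07240868526900947 8.684697300470921
t 1.67 p [0.4553 0.3392 0.2264] rpy [-179.61   -0.86 -169.62] w 0.647 F [-0.5  0.4  0.2]
rotvec [-0.0071 -0.0149  0.0364] rows>= 0.3032953197320788 | d after rot [-12.5 -22.   66.4] norm 71.0 | d now-frame [-12.7 -22.   66.3]
```

carry_out(
  dp=[
    [-4, -7, 0],
    [-4, -7, 0],
    [-4, -7, 0],
    [0, 0, 0],
    [0, 0, 16],
    [0, 0, 16],
    [0, 0, 16],
    [0, 0, 16],
    [0, 0, 0],
  ],
  rot=[
    [-0.007, -0.015, 0.033],
    [0, 0, 0],
    [0, 0, 0],
    [0, 0, 0],
    [0, 0, 0],
    [0, 0, 0],
    [0, 0, 0],
    [0, 0, 0],
    [0, 0, 0],
  ],
  fingers=[-0.1, -0.1, -0.1, -0.1, -0.1, -0.1, -0.1, -0.1, -0.1],
)

```text
time_s: 2.42
ee_pos: [0.4673, 0.3267, 0.1618]
ee_rot: [3.134, 0.004, -2.983]
contact_force: [-0.8, 0.3, -0.8]
width: 0.55
```

```bash
python3 -c "
from h import *
import pickle
plan([.470,.3191,.124],188.5)
c=cap('wrist');save(c,'w2.png');pickle.dump(c,open('w2.pkl','wb'))
save(c,'w2c.png',(200,180,400,340),4)
p,R,s=where(); print(p,s['joint_vel'].round(3))"
```

```text
t 2.42 p [0.4673 0.3267 0.1618] rpy [ 179.58    0.2  -170.94] w 0.55 F [-0.8  0.3 -0.8]
rotvec [0.0073 0.0035 0.0098] rows>= 0.0817299662327582 | d after rot [-1.5 -7.9 37.8] norm 38.7 | d now-frame [-1.3 -8.2 37.8]
[0.4679244  0.32738808 0.16330019] [ 0.001 -0.03  -0.002 -0.04  -0.     0.014  0.   ]
```

View pics/w2c.png

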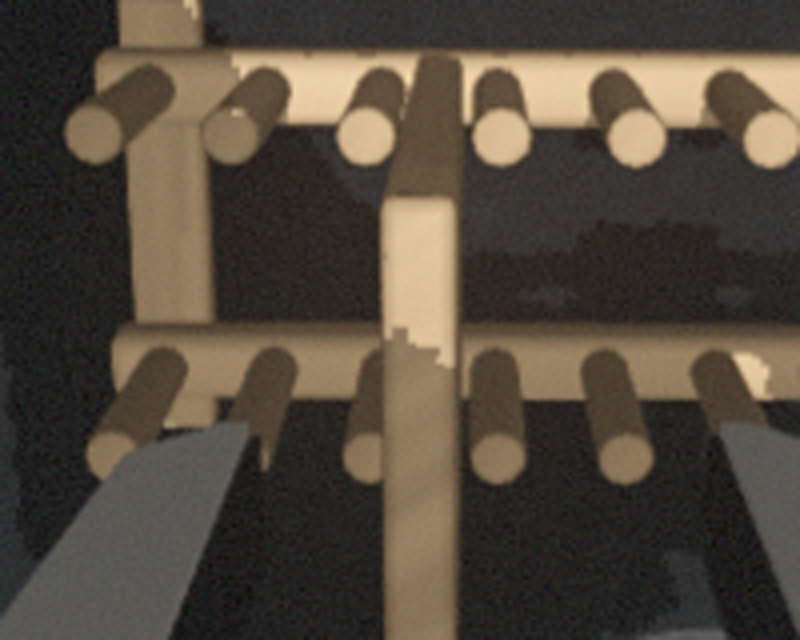

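```bash
python3 -c "
from h import *
import pickle
c=pickle.load(open('w2.pkl','rb'))
a=atz(c,304.6,229.6,.138);print(a)
d=np.array([np.cos(np.radians(8.5)),np.sin(np.radians(8.5)),0]);m=a+.037*d;print(m)
plan([m[0],m[1],.124],188.5)"
```

```text
[0.43515698 0.31401183 0.138     ]
[0.47175057 0.31948078 0.138     ]
t 2.47 p [0.4679 0.3274 0.1633] rpy [ 179.51    0.32 -170.93] w 0.549 F [ 0.2  0.3 -0.6]
rotvec [0.0086 0.0056 0.0099] rows>= 0.08268355881687803 | d after rot [-2.6 -8.4 39.3] norm 40.3 | d now-frame [-2.3 -8.7 39.2]
```

carry_out(
  dp=[
    [-2, -8.5, 0],
    [0, 0, 0],
    [0, 0, 13],
    [0, 0, 13],
    [0, 0, 12],
    [0, 0, 0],
    [0, 0, 0],
  ],
  rot=[
    [0.008, 0.005, 0.01],
    [0, 0, 0],
    [0, 0, 0],
    [0, 0, 0],
    [0, 0, 0],
    [0, 0, 0],
    [0, 0, 0],
  ],
  fingers=[-0.1, -0.1, -0.1, 0, 0.2, 0.4, 0.4],
)

```text
time_s: 3.05
ee_pos: [0.4766, 0.3217, 0.1323]
ee_rot: [3.135, 0.014, -2.995]
contact_force: [-0.1, 0.7, -0.2]
width: 0.338
```

```bash
python3 -c "
from h import *
import pickle
plan([.471,.3192,.124],188.5)
c=cap('wrist');save(c,'w3c.png',(200,180,400,340),4)"
```

```text
t 3.05 p [0.4766 0.3217 0.1323] rpy [ 179.63    0.8  -171.6 ] w 0.338 F [-0.1  0.7 -0.2]
rotvec [ 0.0065  0.014  -0.0017] rows>= 0.11706475827739005 | d after rot [ 5.9 -1.7  8.3] norm 10.3 | d now-frame [ 6.  -1.7  8.2]
```

View pics/w3c.png

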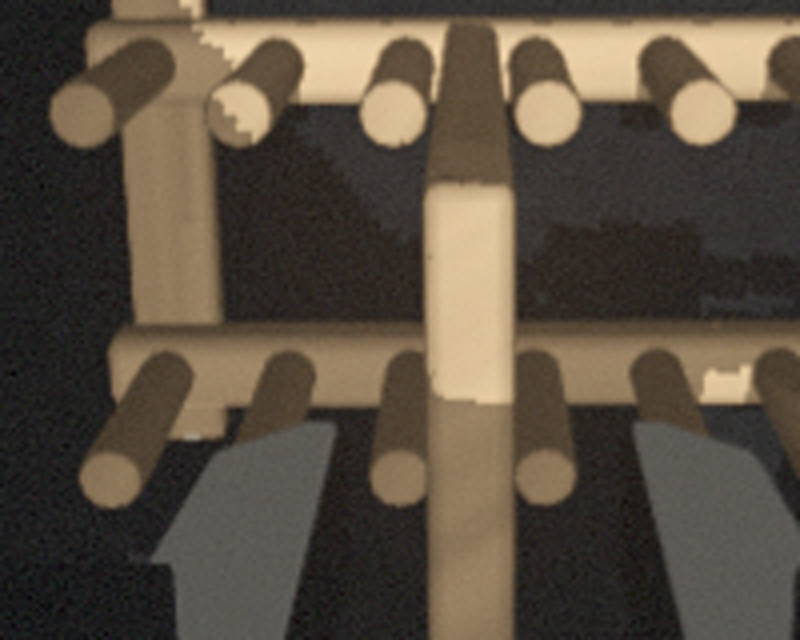

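carry_out(
  dp=[
    [4, -1.5, 0],
    [1.5, 0, 8],
    [0, 0, 0],
    [0, 0, 0],
  ],
  rot=[
    [0.006, 0.014, -0.002],
    [0, 0, 0],
    [0, 0, 0],
    [0, 0, 0],
  ],
  fingers=[0.4, 0.4, 0.4, 0.4],
)

```text
time_s: 3.43
ee_pos: [0.4724, 0.3202, 0.1269]
ee_rot: [3.139, 0.004, -2.993]
contact_force: [-0.0, -0.5, 0.8]
width: 0.3
```

```bash
python3 -c "
from h import *
import pickle
plan([.471,.3192,.124],188.5)
c=cap('wrist');save(c,'w4c.png',(200,180,400,340),4)
plan([.471,.3192,.124],188.5)"
```

```text
t 3.43 p [0.4724 0.3202 0.1269] rpy [ 179.85    0.22 -171.49] w 0.3 F [-0.  -0.5  0.8]
rotvec [0.0026 0.0039 0.0002] rows>= 0.03218180651155259 | d after rot [ 1.5 -0.8  2.9] norm 3.4 | d now-frame [ 1.5 -0.8  2.9]
t 3.48 p [0.4721 0.3201 0.1267] rpy [ 179.87    0.18 -171.48] w 0.304 F [ 0.3 -0.8  0.4]
rotvec [0.0023 0.0032 0.0003] rows>= 0.026294659589836133 | d after rot [ 1.2 -0.7  2.7] norm 3.0 | d now-frame [ 1.2 -0.7  2.7]
```

View pics/w4c.png

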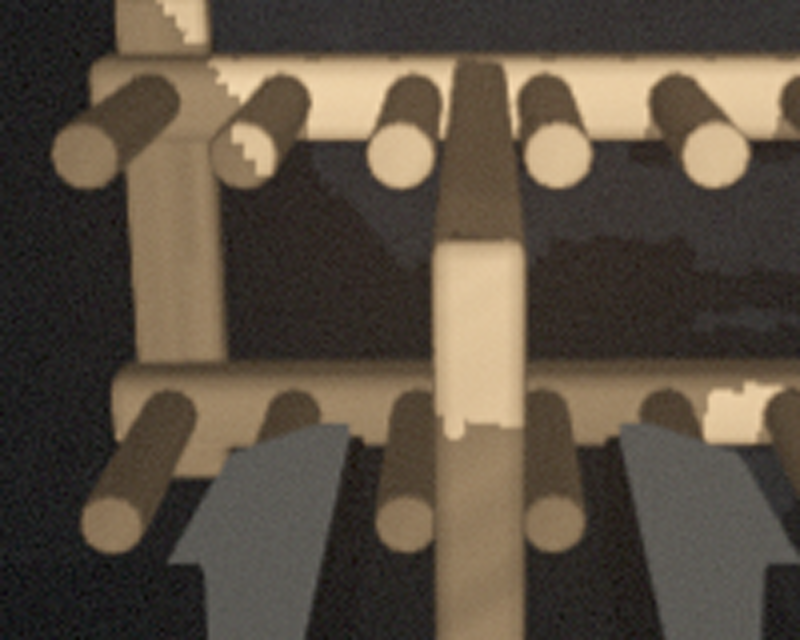

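carry_out(
  dp=[
    [1, -0.7, 3],
    [0, 0, 0],
    [0, 0, 0],
    [0, 0, 0],
    [0, 0, 0],
    [0, 0, 0],
  ],
  rot=[
    [0.002, 0.003, 0],
    [0, 0, 0],
    [0, 0, 0],
    [0, 0, 0],
    [0, 0, 0],
    [0, 0, 0],
  ],
  fingers=[0.4, 0.6, 1, 1, 1, 1],
  force=25,
)

```text
time_s: 3.98
ee_pos: [0.4712, 0.3192, 0.1235]
ee_rot: [3.141, 0.0, -2.993]
contact_force: [-1.0, 0.0, 0.2]
width: 0.092
```

```bash
python3 -c "
from h import *
plan([.471,.3192,.124],188.5)"
```

```text
t 3.98 p [0.4712 0.3192 0.1235] rpy [ 179.99    0.   -171.47] w 0.092 F [-1.   0.   0.2]
rotvec [0.0001 0.     0.0004] rows>= 0.003658569138488736 | d after rot [ 0.2 -0.  -0.5] norm 0.5 | d now-frame [ 0.2 -0.  -0.5]
```

carry_out(
  dp=[
    [0, 0, -8],
    [0, 0, -12],
    [0, 0, -14],
    [0, 0, -14],
    [0, 0, -14],
    [0, 0, -16],
    [0, 0, -18],
    [0, 0, -18],
    [0, 0, -18],
    [0, 0, 0],
    [0, 0, 0],
  ],
  rot=[
    [0, 0, 0],
    [0, 0, 0],
    [0, 0, 0],
    [0, 0, 0],
    [0, 0, 0],
    [0, 0, 0],
    [0, 0, 0],
    [0, 0, 0],
    [0, 0, 0],
    [0, 0, 0],
    [0, 0, 0],
  ],
  fingers=[1, 1, 1, 1, 1, 1, 1, 1, 1, 1, 1],
)

```text
time_s: 4.9
ee_pos: [0.4698, 0.3188, 0.2652]
ee_rot: [3.141, -0.001, -2.992]
contact_force: [0.6, 0.2, -0.9]
width: 0.095
```

```bash
python3 -c "
from h import *
plan([.491,.068,.26],76)
c=cap('scene');save(c,'s5.png');c=cap('wrist');save(c,'w5.png')"
```

```text
t 4.9 p [0.4698 0.3188 0.2652] rpy [ 1.7999e+02 -9.0000e-02 -1.7145e+02] w 0.095 F [ 0.6  0.2 -0.9]
rotvec [-1.4000e-03 -1.1000e-03  1.9644e+00] rows>= 16.37031562598535 | d after rot [-238.2   81.2    5.2] norm 251.7 | d now-frame [  16.4 -251.1    5.2]
```

View pics/s5.png

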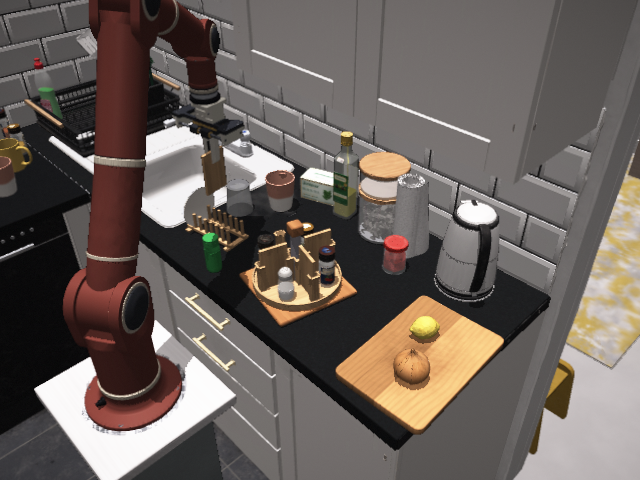

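View pics/w5.png

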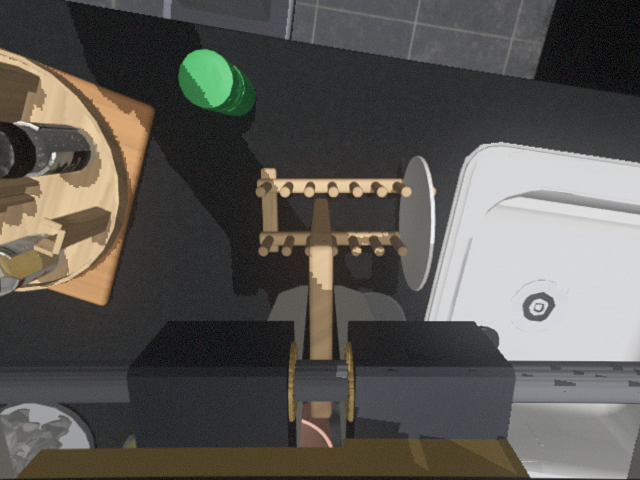

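carry_out(
  dp=[
    [0, 0, 0],
    [0, 0, 0],
    [0, 0, 0],
    [0, 0, 0],
    [0, 0, 0],
    [0, 0, 0],
    [0, 0, 0],
    [0, 0, 0],
    [0, 0, 0],
    [0, 0, 0],
    [0, 0, 0],
    [0, 0, 0],
    [0, 0, 0],
    [0, 0, 0],
    [0, 0, 0],
    [0, 0, 0],
    [0, 0, 0],
    [0, 0, 0],
  ],
  rot=[
    [0, 0, 0.06],
    [0, 0, 0.12],
    [0, 0, 0.12],
    [0, 0, 0.12],
    [0, 0, 0.12],
    [0, 0, 0.12],
    [0, 0, 0.12],
    [0, 0, 0.12],
    [0, 0, 0.12],
    [0, 0, 0.12],
    [0, 0, 0.12],
    [0, 0, 0.12],
    [0, 0, 0.12],
    [0, 0, 0.12],
    [0, 0, 0.12],
    [0, 0, 0.12],
    [0, 0, 0.1],
    [0, 0, 0],
  ],
  fingers=[1, 1, 1, 1, 1, 1, 1, 1, 1, 1, 1, 1, 1, 1, 1, 1, 1, 1],
)

```text
time_s: 6.5
ee_pos: [0.4562, 0.3099, 0.2356]
ee_rot: [-3.108, 0.049, 1.249]
contact_force: [0.3, 0.8, -1.4]
width: 0.094
```

```bash
python3 -c "
from h import *
plan([.5,.107,.265],76)"
```

```text
t 6.5 p [0.4562 0.3099 0.2356] rpy [-178.09    2.81   71.54] w 0.094 F [ 0.3  0.8 -1.4]
rotvec [-0.0353  0.0477 -0.0787] rows>= 0.6558486796402884 | d after rot [-186.3   91.6  -29.4] norm 209.7 | d now-frame [-179.9  105.1  -24.1]
```

carry_out(
  dp=[
    [0, 0, -15],
    [0, 0, -14],
    [-10, 5, 0],
    [-18, 9, 0],
    [-18, 9, 0],
    [-18, 9, 0],
    [-18, 9, 0],
    [-18, 9, 0],
    [-18, 9, 0],
    [-18, 9, 0],
    [-18, 9, 0],
    [-18, 9, 0],
    [-14, 7, 0],
    [0, 0, 0],
    [0, 0, 0],
  ],
  rot=[
    [-0.035, 0.047, -0.078],
    [0, 0, 0],
    [0, 0, 0],
    [0, 0, 0],
    [0, 0, 0],
    [0, 0, 0],
    [0, 0, 0],
    [0, 0, 0],
    [0, 0, 0],
    [0, 0, 0],
    [0, 0, 0],
    [0, 0, 0],
    [0, 0, 0],
    [0, 0, 0],
    [0, 0, 0],
  ],
  fingers=[1, 1, 1, 1, 1, 1, 1, 1, 1, 1, 1, 1, 1, 1, 1],
)

```text
time_s: 7.75
ee_pos: [0.4992, 0.0864, 0.2478]
ee_rot: [-3.119, 0.027, 1.356]
contact_force: [0.1, -0.2, -1.1]
width: 0.096
```

```bash
python3 -c "
from h import *
import pickle
plan([.5,.107,.265],76)
c=cap('wrist');save(c,'w6.png');pickle.dump(c,open('w6.pkl','wb'))
plan([.491,.068,.265],76)"
```

```text
t 7.75 p [0.4992 0.0864 0.2478] rpy [-178.69    1.53   77.68] w 0.096 F [ 0.1 -0.2 -1.1]
rotvec [-0.0225  0.0271  0.0289] rows>= 0.2412162470737331 | d after rot [ 20.1  -4.2 -17.2] norm 26.8 | d now-frame [ 19.8  -4.  -17.6]
t 7.8 p [0.4991 0.0862 0.2479] rpy [-178.69    1.58   77.67] w 0.098 F [-0.2 -0.1 -0.2]
rotvec [-0.0225  0.0278  0.0289] rows>= 0.24043671303840286 | d after rot [-19.6  -3.5 -17.1] norm 26.3 | d now-frame [-20.   -4.4 -16.5]
```

View pics/w6.png

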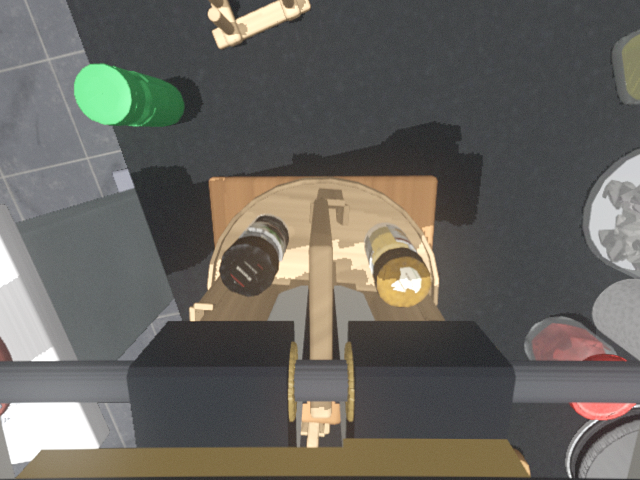

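```bash
python3 -c "
from h import *
plan([.477,.0085,.335],75)"
```

```text
t 7.8 p [0.4991 0.0862 0.2479] rpy [-178.69    1.58   77.67] w 0.098 F [-0.2 -0.1 -0.2]
rotvec [-0.0222  0.028   0.0463] rows>= 0.3858653062316499 | d after rot [-80.8  -1.2 -87.1] norm 118.8 | d now-frame [-83.   -7.  -84.7]
```

carry_out(
  dp=[
    [0, 0, -10],
    [0, 0, -20],
    [0, 0, -20],
    [0, 0, -20],
    [0, 0, -20],
    [-10, 0, 0],
    [-16, 0, 0],
    [-16, 0, 0],
    [-16, 0, 0],
    [-14, 0, 0],
    [0, 0, 0],
    [0, 0, 0],
    [0, 0, 0],
  ],
  rot=[
    [-0.022, 0.028, 0.046],
    [0, 0, 0],
    [0, 0, 0],
    [0, 0, 0],
    [0, 0, 0],
    [0, 0, 0],
    [0, 0, 0],
    [0, 0, 0],
    [0, 0, 0],
    [0, 0, 0],
    [0, 0, 0],
    [0, 0, 0],
    [0, 0, 0],
  ],
  fingers=[1, 1, 1, 1, 1, 1, 1, 1, 1, 1, 1, 1, 1],
)

```text
time_s: 8.88
ee_pos: [0.4735, 0.0288, 0.3314]
ee_rot: [-3.123, 0.0, 1.343]
contact_force: [0.1, 0.3, -0.5]
width: 0.094
```

```bash
python3 -c "
from h import *
import pickle
plan([.477,.0085,.335],75)
c=cap('wrist');save(c,'w7.png');save(c,'w7c.png',(230,150,430,300),4);pickle.dump(c,open('w7.pkl','wb'))"
```

```text
t 8.88 p [0.4735 0.0288 0.3314] rpy [-1.7893e+02  1.0000e-02  7.6940e+01] w 0.094 F [ 0.1  0.3 -0.5]
rotvec [-0.0187  0.0006  0.0338] rows>= 0.28175704527138024 | d after rot [-18.7   8.7  -3.6] norm 20.9 | d now-frame [-18.9   8.   -3.8]
```

View pics/w7.png

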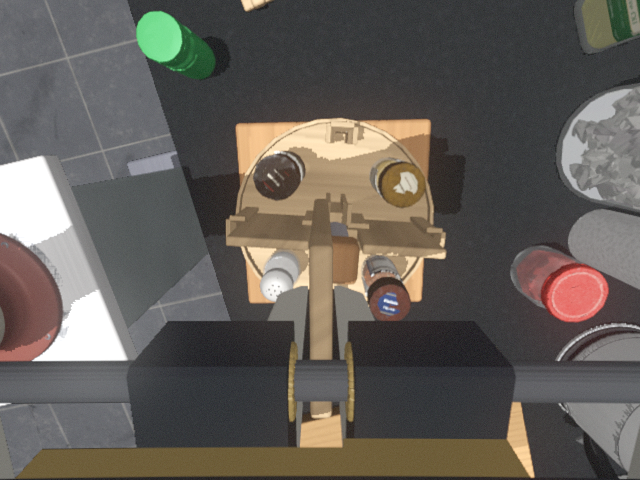

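View pics/w7c.png

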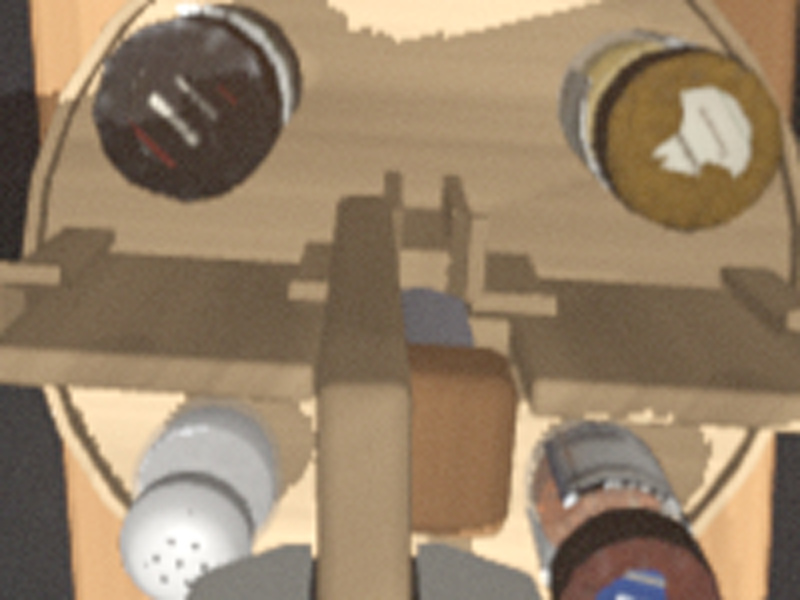

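```bash
python3 -c "
from h import *
import pickle
c=pickle.load(open('w7.pkl','rb'));save(c,'w7d.png',(300,110,385,150),9);save(c,'w7e.png',(215,185,455,300),3.3);save(c,'w7f.png',(295,180,385,250),8)"
```

```text
(no output)
```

View pics/w7d.png

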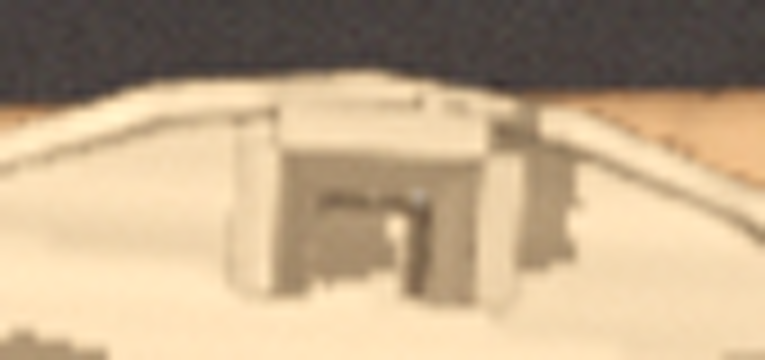

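View pics/w7e.png

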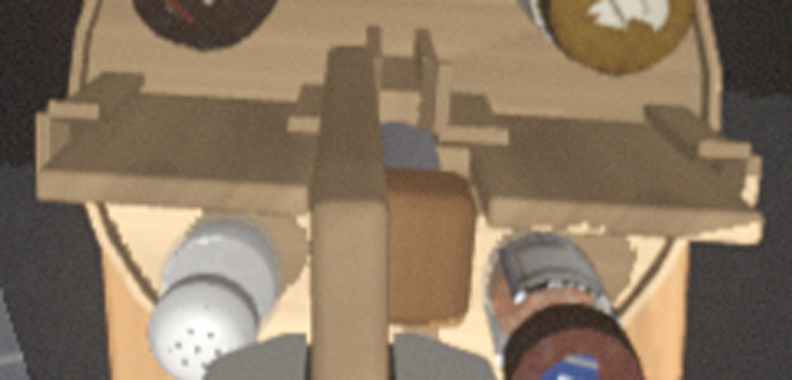

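View pics/w7f.png

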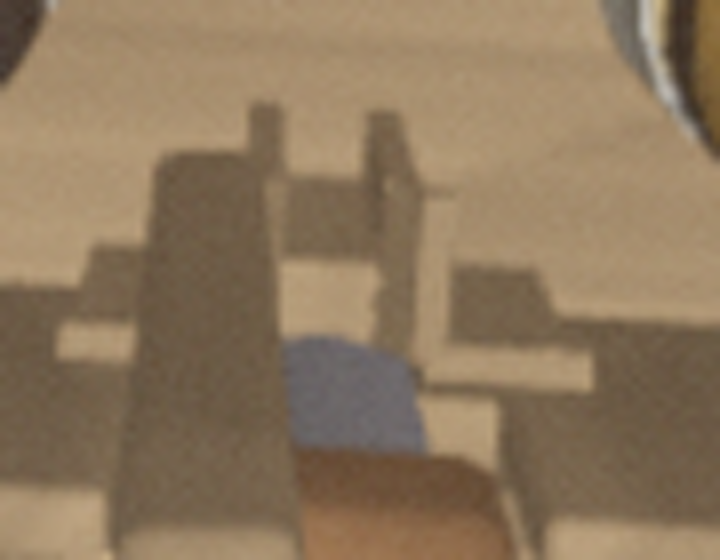

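```bash
python3 -c "
from h import *
import pickle
c=pickle.load(open('w7.pkl','rb'))
print('cam',-np.array(c['R']).T@c['t'], np.array(c['R']).round(3)[2])
a=atz(c,341.6,134,.11);b=atz(c,335.2,193,.03);print('rim',a,'hub',b,np.degrees(np.arctan2(*(a-b)[[1,0]])))
l=atz(c,226.2,240.8,.15);q=atz(c,445.6,253.9,.15);print(l,q,(l+q)/2,np.linalg.norm(l-q),np.degrees(np.arctan2(*(l-q)[[1,0]]))-90)
"
```

```text
cam [0.49312832 0.0998021  0.47935702] [-0.078 -0.256 -0.964]
rim [0.50623202 0.10123445 0.11      ] hub [0.48790652 0.03911671 0.03      ] 73.56329001595117
[0.38632893 0.03569791 0.15      ] [ 0.57238705 -0.01896849  0.15      ] [0.47935799 0.00836471 0.15      ] 0.19392277180796733 73.6264978938062
```

```bash
python3 -c "
from h import *
plan([.4961,.0669,.24],73.8)"
```

```text
t 8.93 p [0.4735 0.0293 0.3313] rpy [-178.91    0.     76.99] w 0.094 F [ 0.2  1.3 -0.8]
rotvec [-0.019   0.0006  0.0557] rows>= 0.46408908529612386 | d after rot [42.4 11.2 91.3] norm 101.2 | d now-frame [41.7 15.3 91. ]
```

carry_out(
  dp=[
    [0, 0, 0],
    [10, 2.5, 0],
    [12, 3, 0],
    [12, 3, 0],
    [8, 2.5, 0],
    [0, 0, 0],
    [0, 0, 14],
    [0, 0, 16],
    [0, 0, 16],
    [0, 0, 16],
    [0, 0, 16],
    [0, 0, 8],
    [0, 0, 0],
    [0, 0, 0],
  ],
  rot=[
    [-0.019, 0, 0.055],
    [0, 0, 0],
    [0, 0, 0],
    [0, 0, 0],
    [0, 0, 0],
    [0, 0, 0],
    [0, 0, 0],
    [0, 0, 0],
    [0, 0, 0],
    [0, 0, 0],
    [0, 0, 0],
    [0, 0, 0],
    [0, 0, 0],
    [0, 0, 0],
  ],
  fingers=[1, 1, 1, 1, 1, 1, 1, 1, 1, 1, 1, 1, 1, 1],
)

```text
time_s: 10.1
ee_pos: [0.5024, 0.0818, 0.24]
ee_rot: [3.142, -0.001, 1.311]
contact_force: [0.7, 0.2, -0.2]
width: 0.091
```

```bash
python3 -c "
from h import *
plan([.4961,.0669,.235],73.8)"
```

```text
t 10.1 p [0.5024 0.0818 0.24  ] rpy [ 1.800e+02 -4.000e-02  7.512e+01] w 0.091 F [ 0.7  0.2 -0.2]
rotvec [ 0.     -0.0008  0.023 ] rows>= 0.1919574623065347 | d after rot [-16.   -1.9   5. ] norm 16.9 | d now-frame [-16.   -2.2   5. ]
```

carry_out(
  dp=[
    [-6, -1, 2],
    [-5, -1, 2],
    [-3, 0, 0],
    [0, 0, 0],
    [0, 0, 0],
  ],
  rot=[
    [0, 0, 0.02],
    [0, 0, 0],
    [0, 0, 0],
    [0, 0, 0],
    [0, 0, 0],
  ],
  fingers=[1, 1, 1, 1, 1],
)

```text
time_s: 10.52
ee_pos: [0.498, 0.0669, 0.2387]
ee_rot: [3.136, -0.003, 1.288]
contact_force: [-0.6, 0.0, 0.1]
width: 0.094
```

```bash
python3 -c "
from h import *
import pickle
plan([.4961,.0669,.235],73.8)
c=cap('wrist');save(c,'w8.png');save(c,'w8c.png',(260,120,400,240),5);pickle.dump(c,open('w8.pkl','wb'))
"
```

```text
t 10.52 p [0.498  0.0669 0.2387] rpy [179.69  -0.18  73.82] w 0.094 F [-0.6  0.   0.1]
rotvec [ 0.0054 -0.0032  0.0003] rows>= 0.045279783705703264 | d after rot [-0.6 -1.9  3.7] norm 4.2 | d now-frame [-0.6 -1.9  3.7]
```

View pics/w8.png

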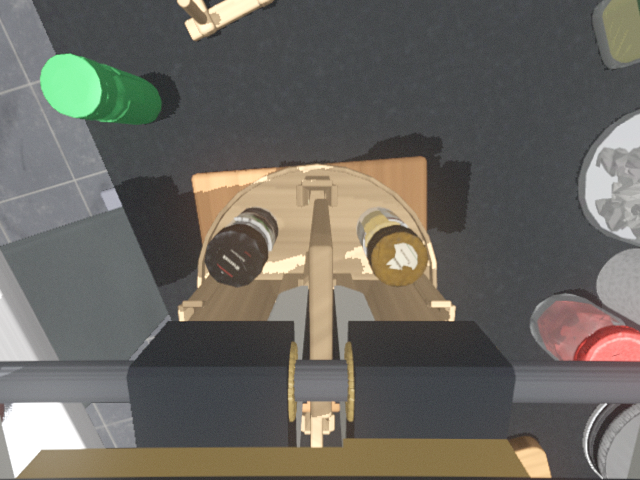

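View pics/w8c.png

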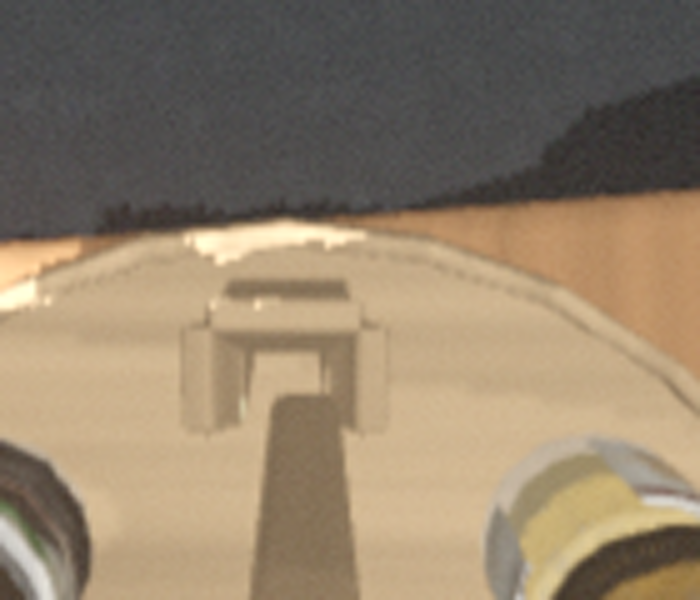

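```bash
python3 -c "
from h import *
import pickle
c=pickle.load(open('w8.pkl','rb'))
p=np.array([.498,.0669,.2387]);th=np.radians(73.8);e=np.array([np.cos(th),np.sin(th),0]);n=np.array([np.sin(th),-np.cos(th),0])
def rel(q): d=q-p; return (d@e*1000).round(2),(d@n*1000).round(2)
print('panel bottom',rel(atz(c,321.1,198.6,.133)))
for v in (300,335,430): print('chan',v,rel(atz(c,316.6,120+v/5-.4,.11)))
for u in (213,358): print('inner edges',rel(atz(c,260+u/5-.4,186,.11)))
print('throat z.1',[rel(atz(c,260+u/5-.4,120+350/5,.10)) for u in (245,322)],[rel(atz(c,260+u/5-.4,120+350/5,.03)) for u in (245,322)])
print('outer',[rel(atz(c,260+u/5-.4,200,.11)) for u in (183,387)])
"
```

```text
panel bottom (np.float64(36.32), np.float64(1.31))
chan 300 (np.float64(46.48), np.float64(-1.71))
chan 335 (np.float64(41.55), np.float64(-1.73))
chan 430 (np.float64(27.93), np.float64(-1.78))
inner edges (np.float64(41.99), np.float64(-11.98))
inner edges (np.float64(41.96), np.float64(8.67))
throat z.1 [(np.float64(37.92), np.float64(-7.7)), (np.float64(37.91), np.float64(3.69))] [(np.float64(29.32), np.float64(-9.46)), (np.float64(29.3), np.float64(4.7))]
outer [(np.float64(32.0), np.float64(-16.42)), (np.float64(31.96), np.float64(12.9))]
```

carry_out(
  dp=[
    [0, -2.6, 0],
    [0, 0, 0],
    [0, 0, 7],
    [0, 0, 7],
    [0, 0, 0],
    [0, 0, 0],
  ],
  rot=[
    [0.005, -0.003, 0],
    [0, 0, 0],
    [0, 0, 0],
    [0, 0, 0],
    [0, 0, 0],
    [0, 0, 0],
  ],
  fingers=[1, 1, 1, 1, 1, 1],
)

```text
time_s: 11.07
ee_pos: [0.4957, 0.0684, 0.2238]
ee_rot: [3.14, -0.001, 1.289]
contact_force: [0.3, 0.0, -0.3]
width: 0.098
```

```bash
python3 -c "
from h import *
import pickle
plan([.4953,.0674,.22],73.8)
c=cap('wrist');save(c,'w9c.png',(260,120,400,240),5);pickle.dump(c,open('w9.pkl','wb'))
"
```

```text
t 11.07 p [0.4957 0.0684 0.2238] rpy [ 1.7994e+02 -6.0000e-02  7.3880e+01] w 0.098 F [ 0.3  0.  -0.3]
rotvec [ 0.0011 -0.001   0.0014] rows>= 0.0117645961119787 | d after rot [-1.1 -0.1  3.8] norm 4.0 | d now-frame [-1.1 -0.1  3.8]
```

View pics/w9c.png

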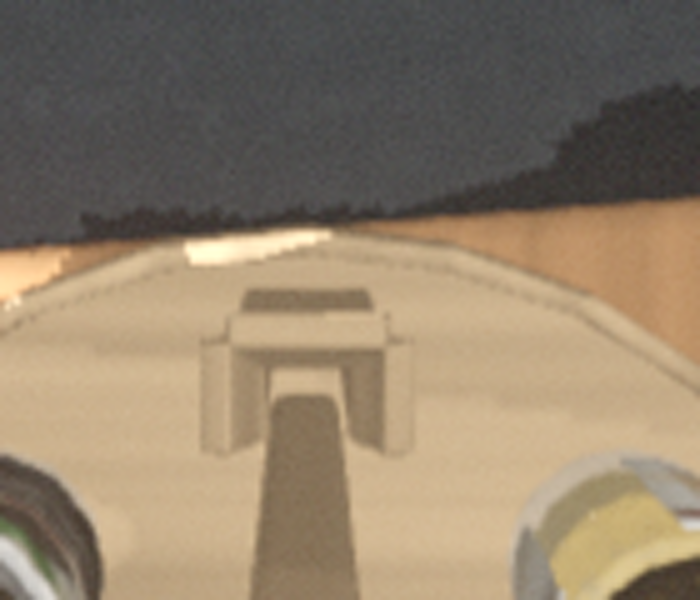

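```bash
python3 -c "
from h import *
import pickle
c=pickle.load(open('w9.pkl','rb'))
p=np.array([.4957,.0684,.2238]);th=np.radians(73.88);e=np.array([np.cos(th),np.sin(th),0]);n=np.array([np.sin(th),-np.cos(th),0])
def rel(q): d=q-p; return (d@e*1000).round(2),(d@n*1000).round(2)
print('panel bottom',rel(atz(c,260+306.5/5-.4,120+395/5-.4,.1183)))
print('throat',[rel(atz(c,260+u/5-.4,120+368/5-.4,.10)) for u in (268,343)])
print('flare back',rel(atz(c,320,120+350/5-.4,.11)))
print('outer',[rel(atz(c,260+u/5-.4,203,.11)) for u in (201,413)],'inner',[rel(atz(c,260+u/5-.4,193,.11)) for u in (232,384)])
"
```

```text
panel bottom (np.float64(36.08), np.float64(0.72))
throat [(np.float64(37.19), np.float64(-4.64)), (np.float64(37.18), np.float64(5.9))]
flare back (np.float64(40.95), np.float64(0.14))
outer [(np.float64(31.87), np.float64(-13.64)), (np.float64(31.83), np.float64(15.26))] inner [(np.float64(38.67), np.float64(-9.34)), (np.float64(38.65), np.float64(11.23))]
```

carry_out(
  dp=[
    [-0.6, 0, 4],
    [0, 0, 7],
    [0, 0, 7],
    [0, 0, 5],
    [0, 0, 0],
  ],
  rot=[
    [0.001, -0.001, 0.001],
    [0, 0, 0],
    [0, 0, 0],
    [0, 0, 0],
    [0, 0, 0],
  ],
  fingers=[1, 1, 1, 1, 1],
)

```text
time_s: 11.53
ee_pos: [0.4955, 0.0678, 0.1982]
ee_rot: [-3.141, 0.0, 1.289]
contact_force: [-0.1, -0.4, -0.2]
width: 0.094
```

```bash
python3 -c "
from h import *
import pickle
plan([.4956,.0679,.1355],73.8)
c=cap('wrist');save(c,'w10c.png',(260,120,400,240),5)
"
```

```text
t 11.53 p [0.4955 0.0678 0.1982] rpy [-1.7998e+02  2.0000e-02  7.3830e+01] w 0.094 F [-0.1 -0.4 -0.2]
rotvec [-0.0003  0.0004  0.0005] rows>= 0.004525702805136394 | d after rot [ 0.1  0.1 62.7] norm 62.7 | d now-frame [ 0.1  0.1 62.7]
```

View pics/w10c.png

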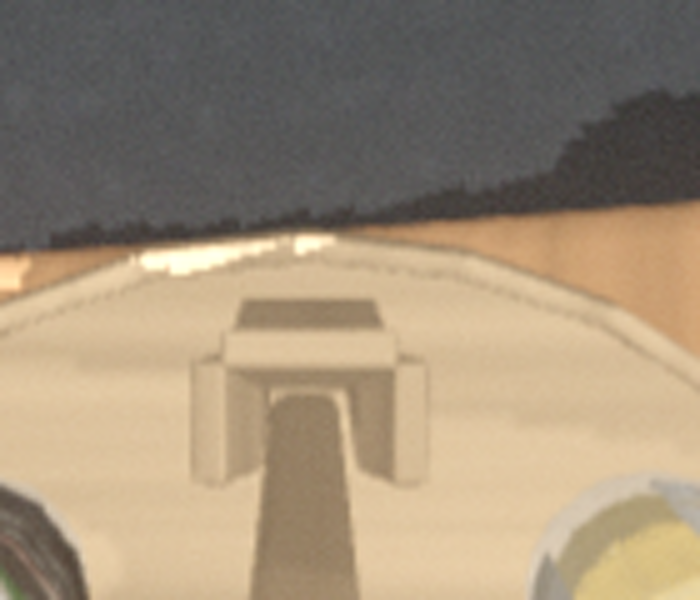

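carry_out(
  dp=[
    [0, 0.4, 4],
    [0, 0, 6],
    [0, 0, 6],
    [0, 0, 4],
    [0, 0, 0],
  ],
  rot=[
    [0, 0, 0],
    [0, 0, 0],
    [0, 0, 0],
    [0, 0, 0],
    [0, 0, 0],
  ],
  fingers=[1, 1, 1, 1, 1],
)

```text
time_s: 12.0
ee_pos: [0.4963, 0.0678, 0.1768]
ee_rot: [3.141, -0.0, 1.289]
contact_force: [-0.5, 0.1, -1.1]
width: 0.094
```

```bash
python3 -c "
from h import *
import pickle
plan([.4960,.0678,.1355],73.8)
c=cap('wrist');save(c,'w11c.png',(260,120,400,240),5)
"
```

```text
t 12.0 p [0.4963 0.0678 0.1768] rpy [ 1.7997e+02 -1.0000e-02  7.3830e+01] w 0.094 F [-0.5  0.1 -1.1]
rotvec [ 0.0005 -0.0001  0.0005] rows>= 0.004028164182008816 | d after rot [-0.  -0.3 41.3] norm 41.3 | d now-frame [-0.  -0.3 41.3]
```

View pics/w11c.png

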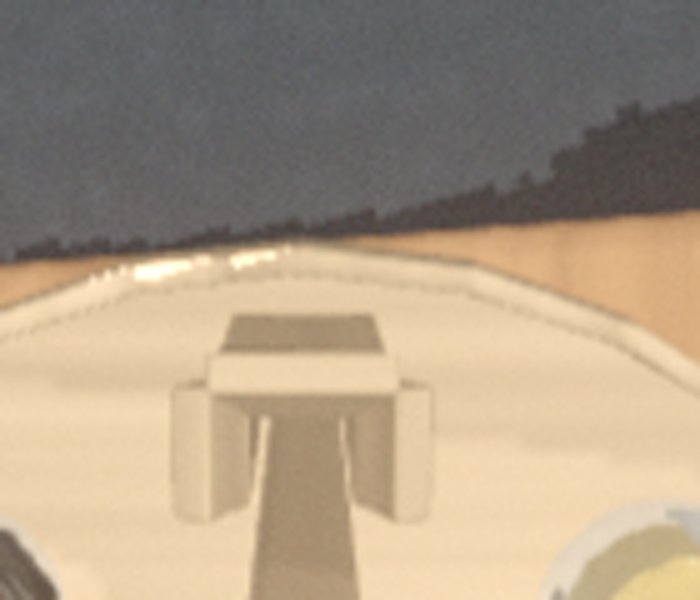

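carry_out(
  dp=[
    [0, -0.2, 4],
    [0, 0, 7],
    [0, 0, 7],
    [0, 0, 7],
    [0, 0, 5],
    [0, 0, 2],
    [0, 0, 0],
  ],
  rot=[
    [0, 0, 0],
    [0, 0, 0],
    [0, 0, 0],
    [0, 0, 0],
    [0, 0, 0],
    [0, 0, 0],
    [0, 0, 0],
  ],
  fingers=[1, 1, 1, 1, 1, 1, 1],
)

```text
time_s: 12.63
ee_pos: [0.4962, 0.0679, 0.1416]
ee_rot: [3.141, -0.0, 1.289]
contact_force: [-0.7, 0.3, -0.6]
width: 0.097
```

```bash
python3 -c "
from h import *
plan([.4960,.0678,.1355],73.8)
"
```

```text
t 12.63 p [0.4962 0.0679 0.1416] rpy [ 1.7996e+02 -1.0000e-02  7.3830e+01] w 0.097 F [-0.7  0.3 -0.6]
rotvec [ 0.0006 -0.0003  0.0005] rows>= 0.005344354132870983 | d after rot [-0.1 -0.2  6.1] norm 6.1 | d now-frame [-0.1 -0.2  6.1]
```

carry_out(
  dp=[
    [0, 0, 2],
    [0, 0, 2],
    [0, 0, 1.5],
    [0, 0, 1],
    [0, 0, 1],
    [0, 0, 0],
  ],
  rot=[
    [0, 0, 0],
    [0, 0, 0],
    [0, 0, 0],
    [0, 0, 0],
    [0, 0, 0],
    [0, 0, 0],
  ],
  fingers=[1, 1, 1, 1, 1, 1],
)

```text
time_s: 13.13
ee_pos: [0.4972, 0.0677, 0.1358]
ee_rot: [3.139, -0.002, 1.288]
contact_force: [-0.2, -0.8, -1.9]
width: 0.094
```

```bash
python3 -c "
from h import *
plan([.4960,.0678,.1355],73.8)
"
```

```text
t 13.13 p [0.4972 0.0677 0.1358] rpy [ 1.7988e+02 -1.2000e-01  7.3800e+01] w 0.094 F [-0.2 -0.8 -1.9]
rotvec [ 0.0021 -0.0022  0.    ] rows>= 0.017964195985112258 | d after rot [-0.2 -1.2  0.3] norm 1.3 | d now-frame [-0.2 -1.2  0.3]
```

carry_out(
  dp=[
    [0, -1, 0.5],
    [0, 0, 1],
    [0, 0, 1.5],
    [0, 0, 0],
  ],
  rot=[
    [0.002, -0.002, 0],
    [0, 0, 0],
    [0, 0, 0],
    [0, 0, 0],
  ],
  fingers=[1, 1, 1, 1],
)

```text
time_s: 13.47
ee_pos: [0.4973, 0.0679, 0.136]
ee_rot: [3.139, -0.003, 1.287]
contact_force: [-0.4, -0.7, -0.5]
width: 0.093
```

```bash
python3 -c "
from h import *
plan([.4960,.0678,.1355],73.8)
c=cap('scene');save(c,'s12c.png',(230,200,360,330),6)
c=cap('wrist');save(c,'w12c.png',(260,120,400,240),5)
plan([.4960,.0678,.1355],73.8)
"
```

```text
t 13.47 p [0.4973 0.0679 0.136 ] rpy [ 1.7986e+02 -1.5000e-01  7.3760e+01] w 0.093 F [-0.4 -0.7 -0.5]
rotvec [ 0.0024 -0.0027 -0.0006] rows>= 0.02210368366838514 | d after rot [-0.5 -1.3  0.5] norm 1.4 | d now-frame [-0.5 -1.3  0.5]
t 13.57 p [0.4972 0.068  0.1355] rpy [ 1.7987e+02 -1.3000e-01  7.3780e+01] w 0.094 F [ 0.3 -0.3  0.6]
rotvec [ 0.0022 -0.0023 -0.0004] rows>= 0.019572288216867177 | d after rot [-0.5 -1.1  0. ] norm 1.2 | d now-frame [-0.5 -1.1  0. ]
```

View pics/s12c.png

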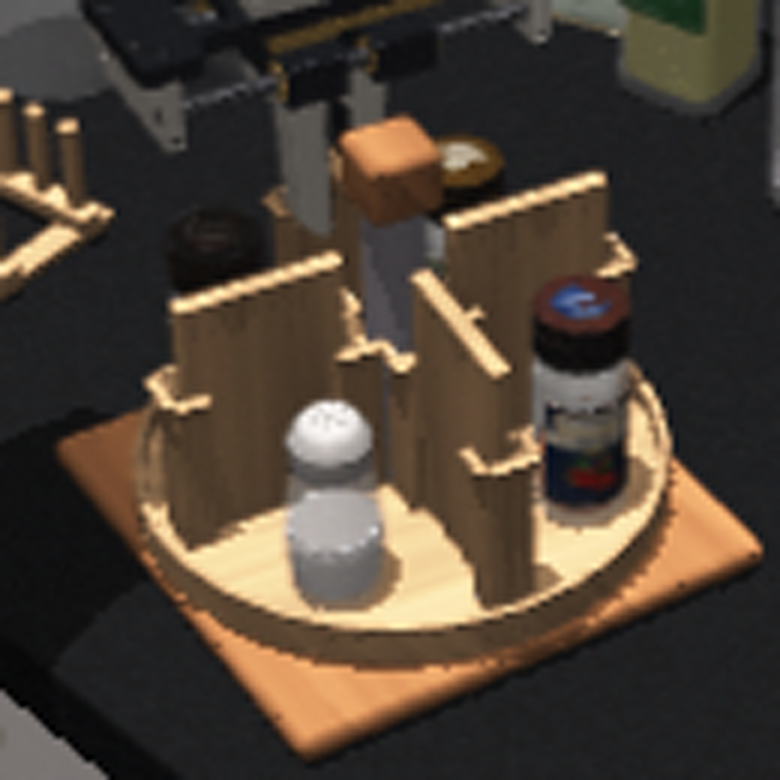

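View pics/w12c.png

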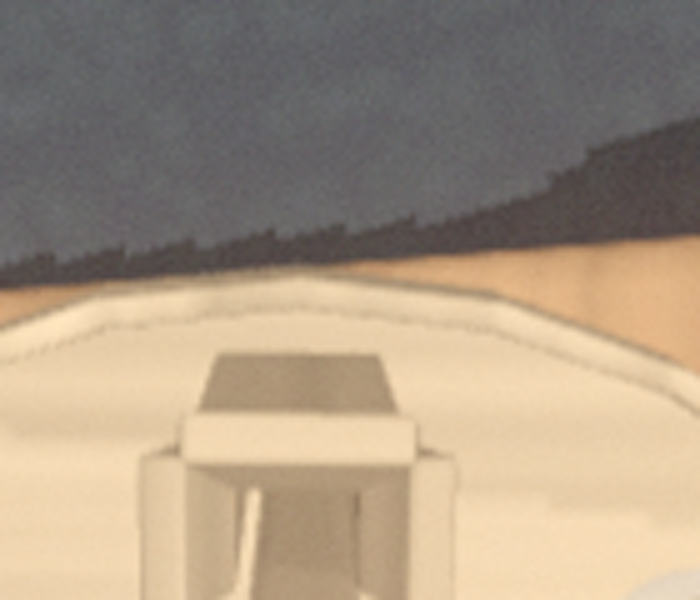

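carry_out(
  dp=[
    [0, -1.6, 0],
    [0, 0, 2],
    [0, 0, 4],
    [0, 0, 4],
  ],
  rot=[
    [0.002, -0.002, 0],
    [0, 0, 0],
    [0, 0, 0],
    [0, 0, 0],
  ],
  fingers=[1, 1, 1, 1],
)

```text
time_s: 13.9
ee_pos: [0.4999, 0.0675, 0.1348]
ee_rot: [3.134, -0.007, 1.284]
contact_force: [-7.2, -1.3, 30.9]
width: 0.099
```

```bash
python3 -c "
from h import *
plan([.4960,.0678,.1355],73.8)
"
```

```text
t 13.9 p [0.4999 0.0675 0.1348] rpy [179.56  -0.41  73.58] w 0.099 F [-7.2 -1.3 30.9]
rotvec [ 0.0078 -0.0071 -0.0038] rows>= 0.06467894945334235 | d after rot [-0.8 -3.8 -0.7] norm 4.0 | d now-frame [-0.9 -3.8 -0.7]
```

carry_out(
  dp=[
    [0, 0, 0],
    [0, 0, 0],
    [0, 0, 0],
    [0, 0, 0],
  ],
  rot=[
    [0, 0, 0],
    [0, 0, 0],
    [0, 0, 0],
    [0, 0, 0],
  ],
  fingers=[0.7, 0.55, 0.5, 0.5],
)

```text
time_s: 14.23
ee_pos: [0.5008, 0.0674, 0.1364]
ee_rot: [3.131, -0.009, 1.284]
contact_force: [-0.0, 0.5, -0.2]
width: 0.244
```

```bash
python3 -c "
from h import *
plan([.4960,.0678,.1355],73.8)
c=cap('scene');save(c,'s13c.png',(230,200,360,330),6)
c=cap('wrist');save(c,'w13.png')
"
```

```text
t 14.23 p [0.5008 0.0674 0.1364] rpy [179.37  -0.51  73.55] w 0.244 F [-0.   0.5 -0.2]
rotvec [ 0.0109 -0.0088 -0.0044] rows>= 0.09108729807875662 | d after rot [-1.  -4.7  0.9] norm 4.9 | d now-frame [-1.  -4.8  0.8]
```

View pics/s13c.png

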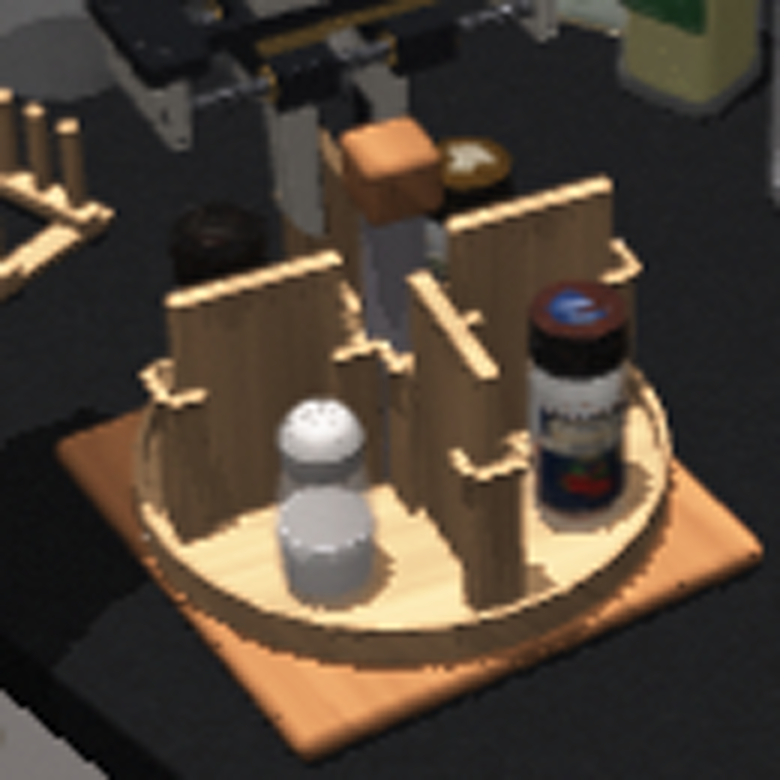

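View pics/w13.png

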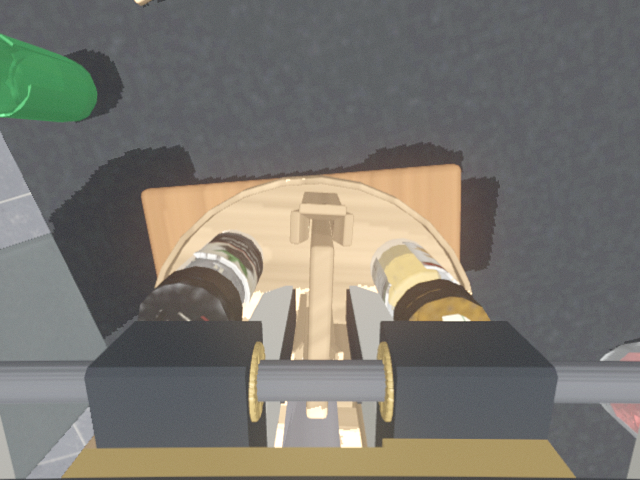

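carry_out(
  dp=[
    [0, -0.5, -6],
    [0, 0, -10],
    [0, 0, -12],
    [0, 0, -16],
    [0, 0, -18],
    [0, 0, -18],
    [0, 0, -18],
    [0, 0, 0],
    [0, 0, 0],
  ],
  rot=[
    [0, 0, 0],
    [0, 0, 0],
    [0, 0, 0],
    [0, 0, 0],
    [0, 0, 0],
    [0, 0, 0],
    [0, 0, 0],
    [0.01, -0.009, 0],
    [0, 0, 0],
  ],
  fingers=[0.5, 0.5, 0.5, 0.5, 0.4, 0.2, 0, -0.3, -0.3],
)

```text
time_s: 15.08
ee_pos: [0.4974, 0.0671, 0.2408]
ee_rot: [-3.137, 0.004, 1.284]
contact_force: [0.0, -0.0, -0.3]
width: 0.537
```

```bash
python3 -c "
from h import *
import pickle
plan([.478,.0085,.26],71)
c=cap('wrist');save(c,'w14.png');pickle.dump(c,open('w14.pkl','wb'))
c=cap('scene');save(c,'s14c.png',(230,200,360,330),6);pickle.dump(c,open('s14.pkl','wb'))
c=cap('top');save(c,'t14.png')
"
```

```text
t 15.08 p [0.4974 0.0671 0.2408] rpy [-179.76    0.22   73.57] w 0.537 F [ 0.  -0.  -0.3]
rotvec [-0.0041  0.0039  0.0449] rows>= 0.3743192938028733 | d after rot [-61.8   0.8 -19.2] norm 64.7 | d now-frame [-61.8  -2.1 -19. ]
```

View pics/s14c.png

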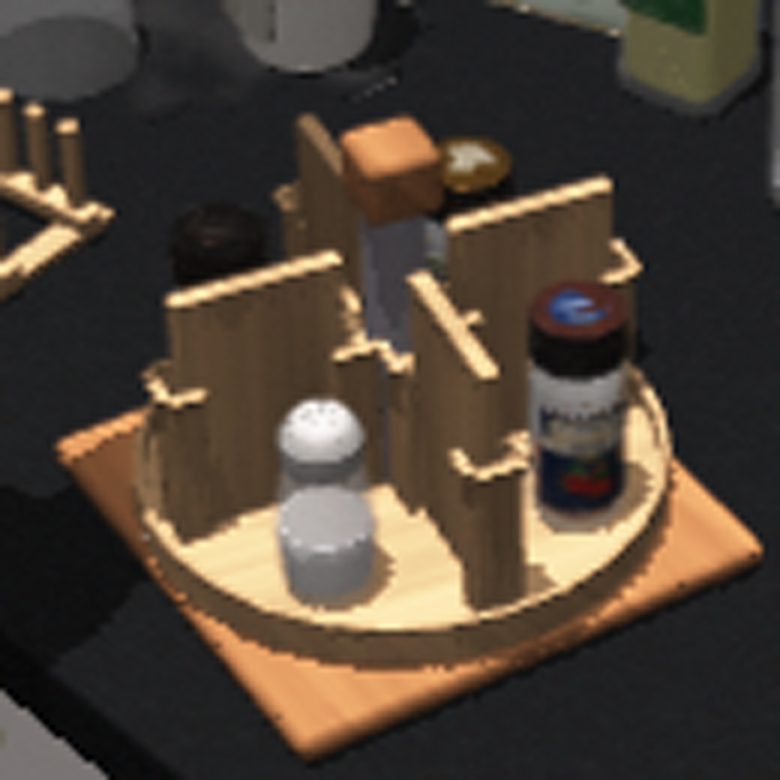

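View pics/w14.png

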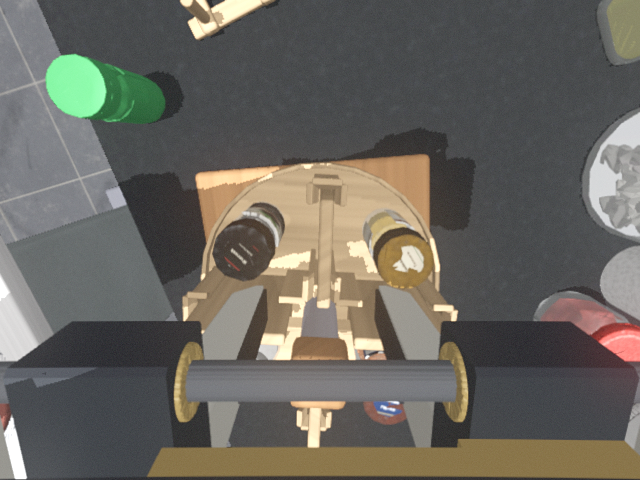

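View pics/t14.png

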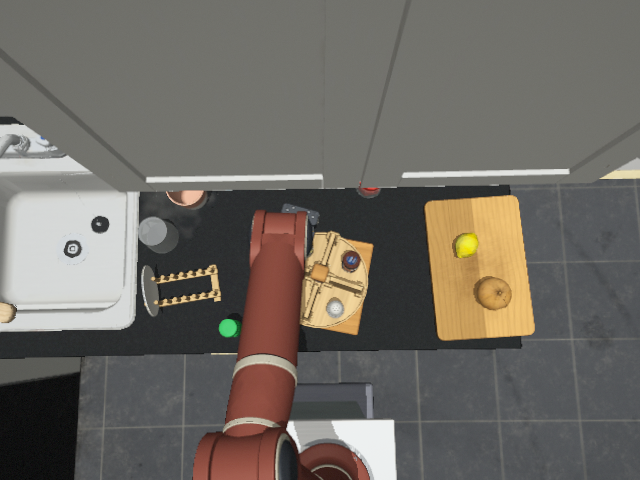

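```bash
python3 -c "
from h import *
import pickle
s=pickle.load(open('s14.pkl','rb'));c=pickle.load(open('w14.pkl','rb'))
for th in (69,71,73):
  e=np.array([np.cos(np.radians(th)),np.sin(np.radians(th)),0]);ax=np.array([.478,.0085,.15])
  for cc,o,k in((s,(230,200),6),): print(th,[((proj(cc,ax+rr*e)[0]-o+.5)*k-.5).round(0) for rr in (.024,.098)])
  print([proj(c,ax+rr*e)[0].round(1) for rr in (.024,.098)])
"
```

```text
69 [array([374., 206.]), array([312., 112.])]
[array([320.5, 310.7]), array([329.9, 201.6])]
71 [array([372., 206.]), array([304., 114.])]
[array([319.3, 310.7]), array([324.4, 201.3])]
73 [array([370., 207.]), array([297., 116.])]
[array([318. , 310.6]), array([318.9, 201.1])]
```

```bash
python3 -c "
from h import *
import pickle
c=pickle.load(open('w14.pkl','rb'));save(c,'w14c.png',(260,160,390,310),5);save(c,'w14d.png',(260,320,390,460),5)"
```

```text
(no output)
```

View pics/w14c.png

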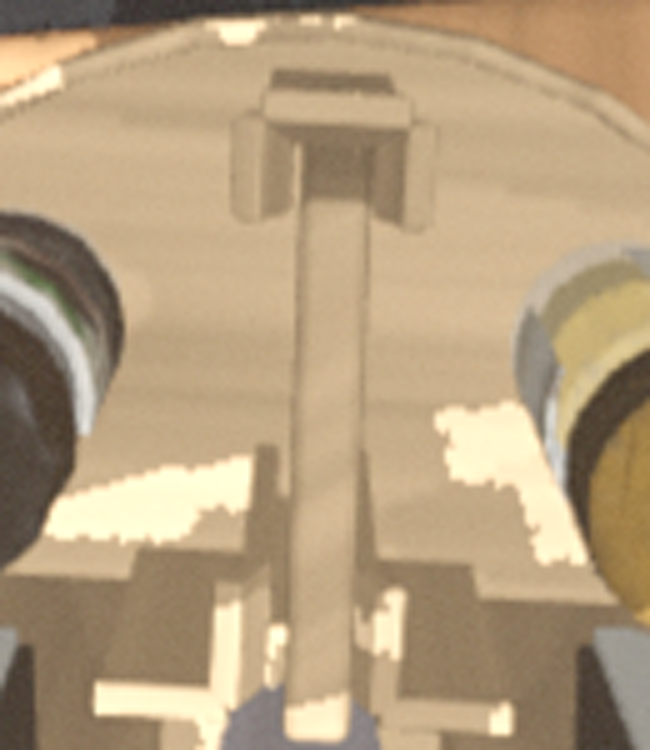

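View pics/w14d.png

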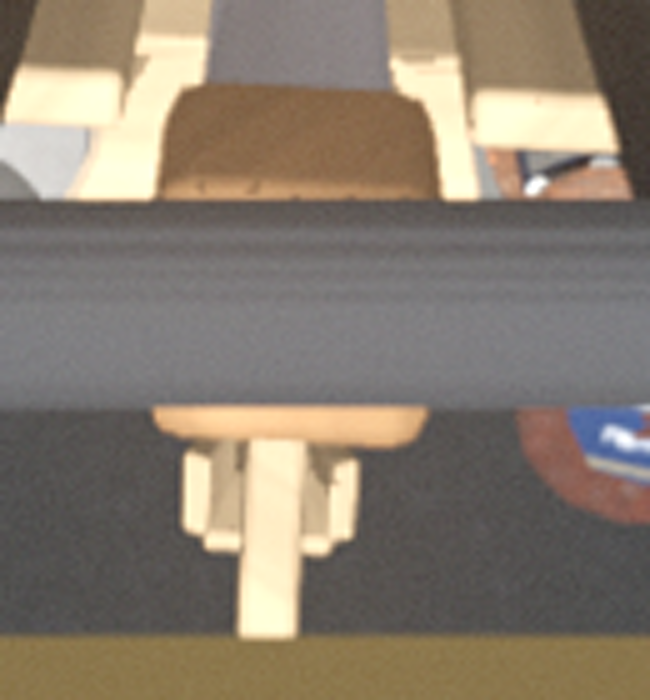

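carry_out(
  dp=[
    [-8, 0, 0],
    [-14, 0, 0],
    [-14, 0, 0],
    [-12, 0, 0],
    [-6, 0, 0],
    [0, 0, 0],
    [0, 0, 0],
  ],
  rot=[
    [-0.004, 0.004, 0.055],
    [0, 0, 0],
    [0, 0, 0],
    [0, 0, 0],
    [0, 0, 0],
    [0, 0, 0],
    [0, 0, 0],
  ],
  fingers=[-0.4, -0.4, -0.4, -0.4, -0.4, -0.4, -0.4],
)

```text
time_s: 15.82
ee_pos: [0.4736, 0.0112, 0.2345]
ee_rot: [-3.129, 0.007, 1.229]
contact_force: [-0.4, -0.1, -0.4]
width: 0.706
```

```bash
python3 -c "
from h import *
import pickle
plan([.478,.0085,.183],70.3)
c=cap('wrist');save(c,'w15.png');pickle.dump(c,open('w15.pkl','wb'))
"
```

```text
t 15.82 p [0.4736 0.0112 0.2345] rpy [-179.27    0.42   70.44] w 0.706 F [-0.4 -0.1 -0.4]
rotvec [-0.0127  0.0073  0.0024] rows>= 0.10565960967328755 | d after rot [-1.1  5.1 51.5] norm 51.8 | d now-frame [-0.7  5.7 51.5]
```

View pics/w15.png

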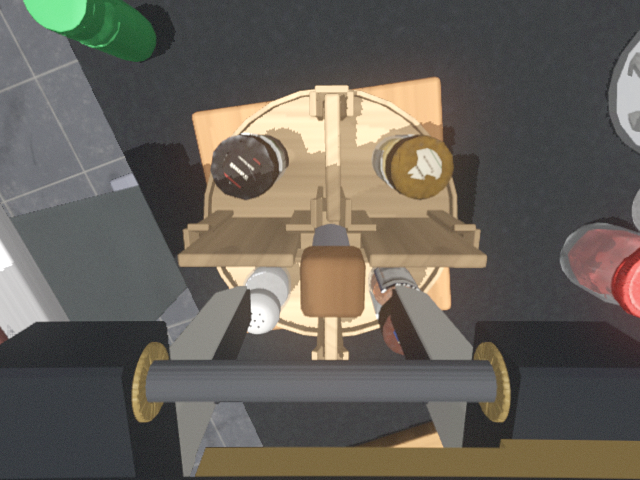

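```bash
python3 -c "
from h import *
import pickle
c=pickle.load(open('w15.pkl','rb'));save(c,'w15c.png',(170,200,500,370),2.4)
l=atz(c,184,258.5,.15);q=atz(c,484,258.5,.15);print((l+q)/2,np.linalg.norm(l-q),np.degrees(np.arctan2(*(l-q)[[1,0]]))-90)
o=atz(c,332,93,.11);print(o)
"
```

```text
[0.48062361 0.00954654 0.15      ] 0.1881281651333338 70.60474681476157
[0.5136869  0.10500541 0.11      ]
```

View pics/w15c.png

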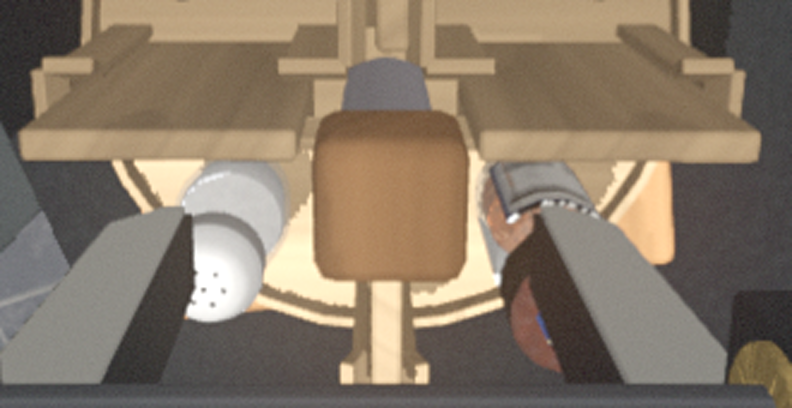

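carry_out(
  dp=[
    [0, 3, 0],
    [0, 3, 0],
    [0, 0, 0],
    [0, 0, 10],
    [0, 0, 14],
    [0, 0, 14],
    [0, 0, 8],
    [0, 0, 0],
  ],
  rot=[
    [-0.012, 0.007, 0],
    [0, 0, 0],
    [0, 0, 0],
    [0, 0, 0],
    [0, 0, 0],
    [0, 0, 0],
    [0, 0, 0],
    [0, 0, 0],
  ],
  fingers=[-0.4, -0.4, -0.4, -0.4, -0.4, -0.4, -0.4, -0.4],
)

```text
time_s: 16.53
ee_pos: [0.4835, 0.013, 0.1877]
ee_rot: [3.136, -0.004, 1.238]
contact_force: [0.3, -0.3, 0.4]
width: 0.697
```

```bash
python3 -c "
from h import *
import pickle
plan([.479,.009,.183],70.4)
c=cap('wrist');save(c,'w16.png');pickle.dump(c,open('w16.pkl','wb'))
"
```

```text
t 16.53 p [0.4835 0.013  0.1877] rpy [179.69  -0.22  70.9 ] w 0.697 F [ 0.3 -0.3  0.4]
rotvec [ 0.0054 -0.0039  0.0088] rows>= 0.07317587380106556 | d after rot [-5.3 -2.8  4.7] norm 7.6 | d now-frame [-5.3 -2.9  4.7]
```

View pics/w16.png

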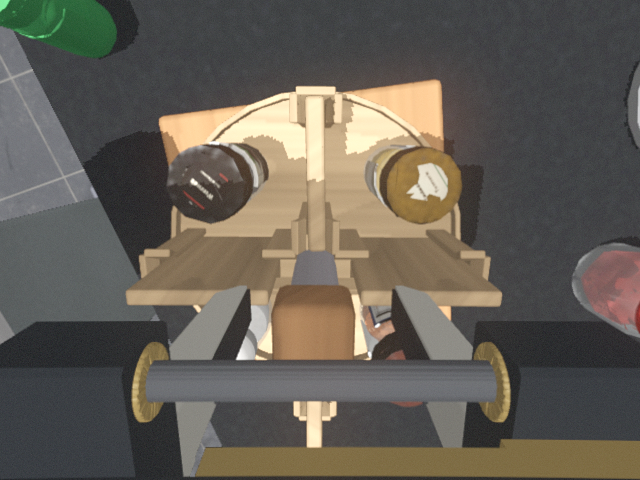

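carry_out(
  dp=[
    [-2.5, -1.5, 2],
    [-2, -1.2, 2],
    [0, 0, 0],
    [0, 0, 0],
  ],
  rot=[
    [0.005, -0.004, 0.008],
    [0, 0, 0],
    [0, 0, 0],
    [0, 0, 0],
  ],
  fingers=[-0.4, -0.3, -0.1, 0],
)

```text
time_s: 16.92
ee_pos: [0.4809, 0.0095, 0.1857]
ee_rot: [3.138, -0.001, 1.229]
contact_force: [0.0, -1.2, 0.8]
width: 0.555
```

```bash
python3 -c "
from h import *
import pickle
plan([.479,.009,.183],70.4)
c=cap('wrist');save(c,'w17.png',(170,200,500,370),2.4);pickle.dump(c,open('w17.pkl','wb'))
plan([.479,.009,.183],70.4)
"
```

```text
t 16.92 p [0.4809 0.0095 0.1857] rpy [ 1.7977e+02 -8.0000e-02  7.0430e+01] w 0.555 F [ 0.  -1.2  0.8]
rotvec [ 0.004  -0.0014  0.0005] rows>= 0.0331270626227903 | d after rot [-1.1 -1.6  2.7] norm 3.4 | d now-frame [-1.1 -1.6  2.7]
t 16.97 p [0.4808 0.0094 0.1857] rpy [ 1.7977e+02 -7.0000e-02  7.0430e+01] w 0.523 F [0.6 0.9 0.1]
rotvec [ 0.0039 -0.0013  0.0005] rows>= 0.03285982636047329 | d after rot [-1.  -1.6  2.7] norm 3.3 | d now-frame [-1.  -1.6  2.7]
```

View pics/w17.png

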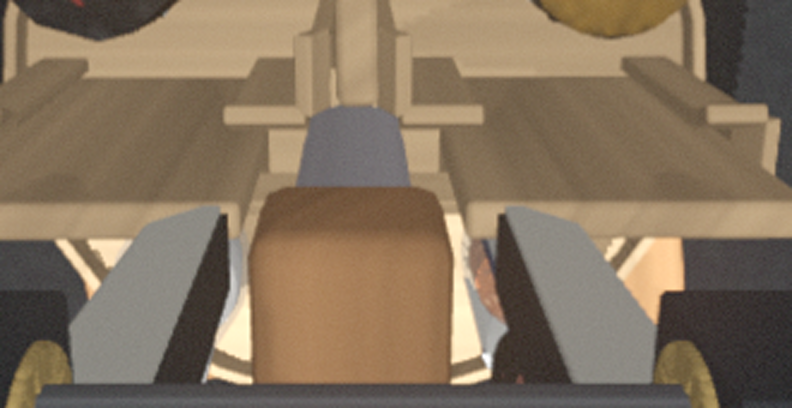

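carry_out(
  dp=[
    [-1, -1.6, 2.5],
    [0, 0, 0],
    [0, 0, 0],
    [0, 0, 0],
    [0, 0, 0],
    [0, 0, 0],
    [0, 0, 0],
  ],
  rot=[
    [0.004, -0.001, 0],
    [0, 0, 0],
    [0, 0, 0],
    [0, 0, 0],
    [0, 0, 0],
    [0, 0, 0],
    [0, 0, 0],
  ],
  fingers=[0, 0, 0.3, 1, 1, 1, 1],
  force=30,
)

```text
time_s: 17.55
ee_pos: [0.4788, 0.0092, 0.1838]
ee_rot: [3.142, -0.001, 1.23]
contact_force: [0.4, 1.0, 0.1]
width: 0.367
```

```bash
python3 -c "
from h import *
import pickle
plan([.479,.009,.183],70.4)
c=cap('wrist');save(c,'w18.png');pickle.dump(c,open('w18.pkl','wb'))
c=cap('scene');save(c,'s18c.png',(230,200,360,330),6);pickle.dump(c,open('s18.pkl','wb'))
plan([.479,.009,.183],70.4)
"
```

```text
t 17.55 p [0.4788 0.0092 0.1838] rpy [ 1.800e+02 -6.000e-02  7.045e+01] w 0.367 F [0.4 1.  0.1]
rotvec [ 0.     -0.0011  0.0009] rows>= 0.009333323044832515 | d after rot [-0.1  0.3  0.8] norm 0.8 | d now-frame [-0.1  0.3  0.8]
t 17.65 p [0.4788 0.0091 0.1838] rpy [ 1.800e+02 -6.000e-02  7.044e+01] w 0.367 F [ 1.1 -0.   0.3]
rotvec [ 0.     -0.0011  0.0007] rows>= 0.009449442218706385 | d after rot [-0.1  0.2  0.8] norm 0.8 | d now-frame [-0.1  0.2  0.8]
```

View pics/s18c.png

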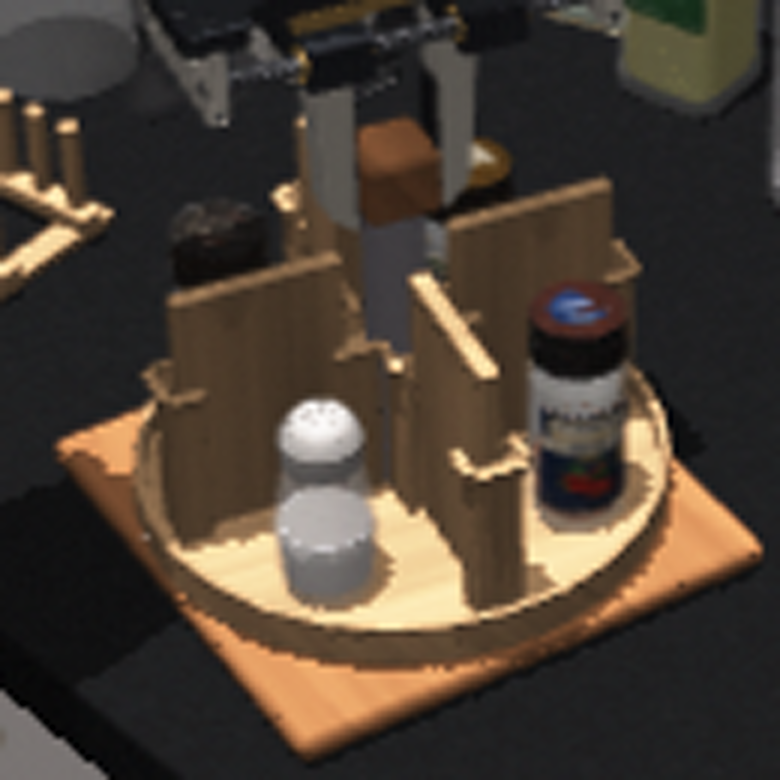

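View pics/w18.png

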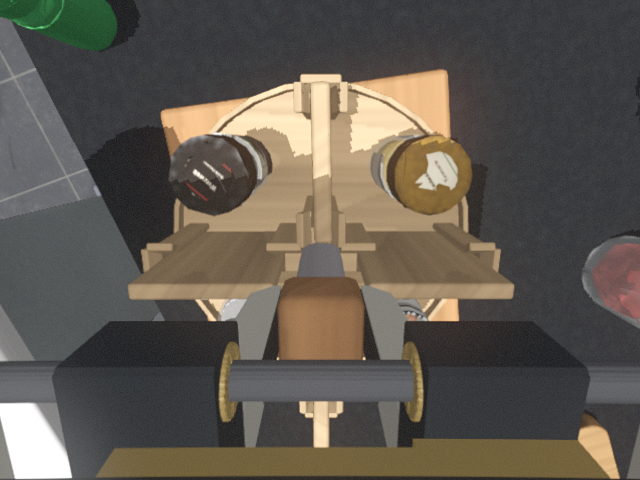

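```bash
python3 -c "
from h import *
import pickle
s=pickle.load(open('s18.pkl','rb'));ax=np.array([.477,.0085,0])
f=lambda x,y:(230+(x+.5)/6-.5,200+(y+.5)/6-.5)
for p,z in [((321,402),.12),((327,582),.03)]:
  q=atz(s,*f(*p),z);d=q-ax;print(q,np.hypot(*d[:2]),np.degrees(np.arctan2(d[1],d[0]))%360)
for a in (203,205.4,208):
  q=ax+.08*np.array([np.cos(np.radians(a)),np.sin(np.radians(a)),0]);
  print(a,[((proj(s,q+[0,0,z])[0]-[230,200]+.5)*6-.5).round(0) for z in(.03,.12)])
# plinth corners in scene at z .018 -> crop coords: compare
c=np.array([[.6086,.0966,.018],[.5631,-.1244,.018],[.3445,-.0786,.018],[.3908,.1414,.018]]);print(((proj(s,c)-[230,200]+.5)*6).round())
for z in (.01,.015,.018,.02):
  a=atz(s,*f(57,447),z);b=atz(s,*f(305,757),z);d=a-b;print(z,a,b,np.linalg.norm(d),np.degrees(np.arctan2(d[1],d[0])))
"
```

```text
[ 0.40971054 -0.02171758  0.12      ] 0.0737629545783028 204.18334832103287
[ 0.40426628 -0.02607186  0.03      ] 0.08053202621075162 205.42272043069877
203 [array([320., 579.]), array([311., 410.])]
205.4 [array([327., 581.]), array([318., 412.])]
208 [array([336., 583.]), array([327., 414.])]
[[484. 268.]
 [765. 538.]
 [303. 740.]
 [ 53. 433.]]
0.01 [0.3916872  0.14040724 0.01      ] [ 0.34398676 -0.08013164  0.01      ] 0.22563849125082938 77.79547098488904
0.015 [0.38831158 0.13538012 0.015     ] [ 0.3408482 -0.0840627  0.015    ] 0.2245170902121884 77.79547098488905
0.018 [0.3862862  0.13236385 0.018     ] [ 0.33896507 -0.08642134  0.018     ] 0.2238442495890039 77.79547098488904
0.02 [0.38493595 0.130353   0.02      ] [ 0.33770965 -0.08799377  0.02      ] 0.22339568917354743 77.79547098488906
```

```bash
python3 -c "
from h import *
import pickle
c=pickle.load(open('w18.pkl','rb'));save(c,'w18a.png',(140,50,470,130),2.4)
c=pickle.load(open('w15.pkl','rb'));save(c,'w15a.png',(180,60,460,130),2.8)"
```

```text
(no output)
```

View pics/w18a.png

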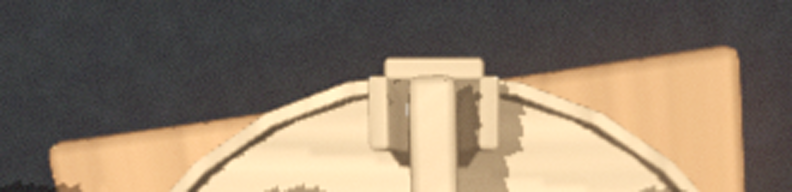

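View pics/w15a.png

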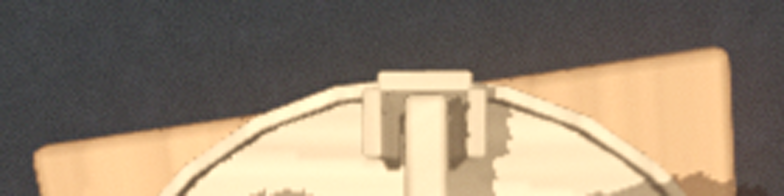

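```bash
python3 -c "
from h import *
import pickle
for n,o,k,a,b in [('w18',(140,50),2.4,(52,147),(737,47)),('w15',(180,60),2.8,(36,151),(727,48))]:
  c=pickle.load(open(n+'.pkl','rb'))
  A,B=[atz(c,o[0]+(p[0]+.5)/k-.5,o[1]+(p[1]+.5)/k-.5,.012) for p in (a,b)];d=B-A;print(A,B,np.linalg.norm(d),np.degrees(np.arctan2(d[1],d[0])))
  n=np.array([d[1],-d[0]])/np.linalg.norm(d[:2]); print(((A+B)/2)[:2]+.113*n)
"
```

```text
[0.39414199 0.13973011 0.012     ] [0.61104476 0.09415705 0.012     ] 0.22163870206036593 -11.865720059265392
[0.47935846 0.00635814]
[0.3935841  0.13960205 0.012     ] [0.61121588 0.09421087 0.012     ] 0.222314980257175 -11.781214764943469
[0.4793282  0.00628688]
```

carry_out(
  dp=[
    [0, 0, 0],
    [0, 0, 0],
    [0, 0, 0],
    [0, 0, 0],
    [0, 0, 0],
  ],
  rot=[
    [0, 0, 0.02],
    [0, 0, 0.04],
    [0, 0, 0.04],
    [0, 0, 0.04],
    [0, 0, 0],
  ],
  fingers=[1, 1, 1, 1, 1],
  force=45,
)

```text
time_s: 18.07
ee_pos: [0.4789, 0.0091, 0.1838]
ee_rot: [3.141, -0.0, 1.083]
contact_force: [0.0, -0.7, 0.4]
width: 0.363
```

```bash
python3 -c "
from h import *
plan([.479,.0092,.1838],33.25)
print(r.state()['q'].round(2),r.state()['ft_torque'].round(2))"
```

```text
t 18.07 p [0.4789 0.0091 0.1838] rpy [ 1.7999e+02 -2.0000e-02  6.2070e+01] w 0.363 F [ 0.  -0.7  0.4]
rotvec [ 0.00e+00 -3.00e-04  5.03e-01] rows>= 4.191384320822492 | d after rot [ 0.2 -0.  -0. ] norm 0.2 | d now-frame [ 0.2  0.  -0. ]
[-0.4   0.46  0.48  1.98 -0.3   0.77 -0.23] [ 0.02  0.14 -0.05]
```

Smooth turn. Continue.

carry_out(
  dp=[
    [0, 0, 0],
    [0, 0, 0],
    [0, 0, 0],
    [0, 0, 0],
    [0, 0, 0],
    [0, 0, 0],
    [0, 0, 0],
    [0, 0, 0],
    [0, 0, 0],
    [0, 0, 0],
  ],
  rot=[
    [0, 0, 0.03],
    [0, 0, 0.05],
    [0, 0, 0.05],
    [0, 0, 0.05],
    [0, 0, 0.05],
    [0, 0, 0.05],
    [0, 0, 0.05],
    [0, 0, 0.05],
    [0, 0, 0.03],
    [0, 0, 0],
  ],
  fingers=[1, 1, 1, 1, 1, 1, 1, 1, 1, 1],
)

```text
time_s: 18.9
ee_pos: [0.4791, 0.0089, 0.1838]
ee_rot: [3.141, 0.001, 0.666]
contact_force: [-1.1, 0.4, -0.1]
width: 0.364
```

```bash
python3 -c "
from h import *
plan([.479,.0092,.1838],33.25)
print(r.state()['q'].round(2),r.state()['ft_torque'].round(2))"
```

```text
t 18.9 p [0.4791 0.0089 0.1838] rpy [1.7994e+02 4.0000e-02 3.8130e+01] w 0.364 F [-1.1  0.4 -0.1]
rotvec [0.001  0.0007 0.0852] rows>= 0.7104141947792909 | d after rot [ 0.1 -0.4 -0. ] norm 0.4 | d now-frame [ 0.1 -0.4 -0. ]
[-0.48  0.48  0.61  1.98 -0.38  0.79 -0.57] [ 0.24  0.22 -0.09]
```

carry_out(
  dp=[
    [0, 0, 0],
    [0, 0, 0],
    [0, 0, 0],
    [0, 0, 0],
    [0, 0, 0],
  ],
  rot=[
    [0, 0, 0.03],
    [0, 0, 0.03],
    [0, 0, 0.02],
    [0, 0, 0],
    [0, 0, 0],
  ],
  fingers=[1, 1, 1, 1, 1],
)

```text
time_s: 19.32
ee_pos: [0.4792, 0.0088, 0.1838]
ee_rot: [3.141, 0.0, 0.579]
contact_force: [0.0, -0.0, 0.1]
width: 0.366
```

```bash
python3 -c "
from h import *
import pickle
plan([.479,.0092,.1838],33.25)
c=cap('scene');save(c,'s20c.png',(230,200,360,330),6);save(c,'s20.png');pickle.dump(c,open('s20.pkl','wb'))
c=cap('top');save(c,'t20c.png',(255,215,385,345),6);pickle.dump(c,open('t20.pkl','wb'))
c=cap('wrist');save(c,'w20.png');pickle.dump(c,open('w20.pkl','wb'))
plan([.479,.0092,.1838],33.25)"
```

```text
t 19.32 p [0.4792 0.0088 0.1838] rpy [1.7995e+02 1.0000e-02 3.3180e+01] w 0.366 F [ 0.  -0.   0.1]
rotvec [ 0.0008  0.0002 -0.0012] rows>= 0.009691812683136073 | d after rot [ 0.1 -0.4 -0. ] norm 0.4 | d now-frame [ 0.1 -0.4 -0. ]
t 19.47 p [0.4792 0.0088 0.1838] rpy [1.7995e+02 1.0000e-02 3.3210e+01] w 0.359 F [ 0.5 -1.   0.6]
rotvec [ 0.0008  0.0002 -0.0006] rows>= 0.0070492886872508195 | d after rot [ 0.1 -0.4 -0. ] norm 0.4 | d now-frame [ 0.1 -0.4 -0. ]
```

View pics/s20c.png

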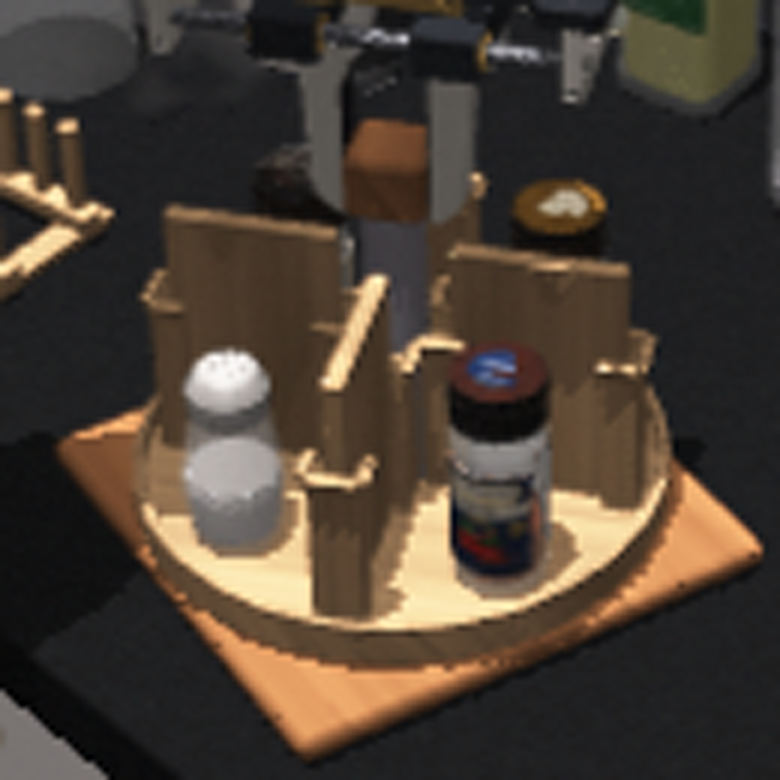

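View pics/t20c.png

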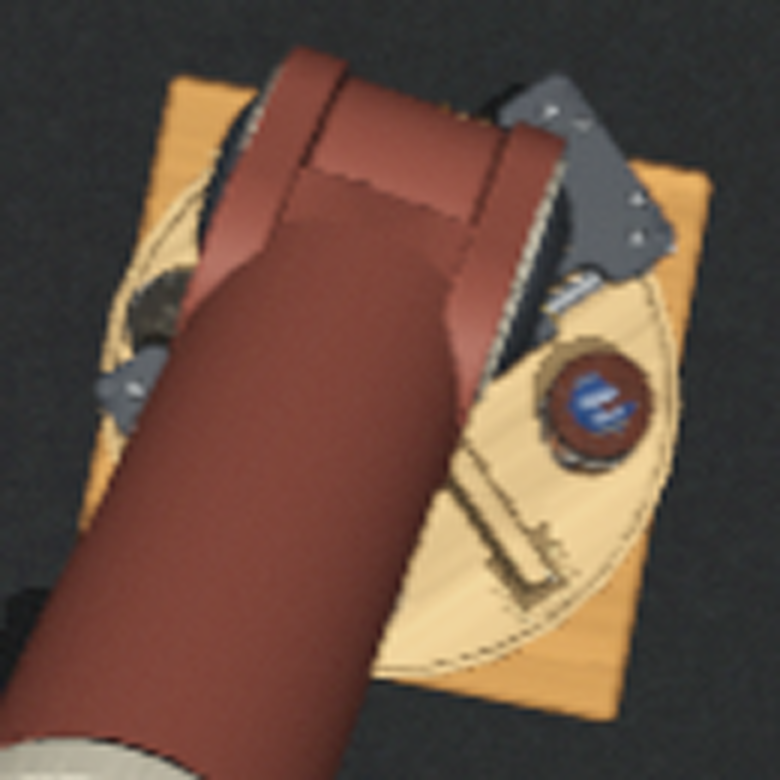

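View pics/w20.png

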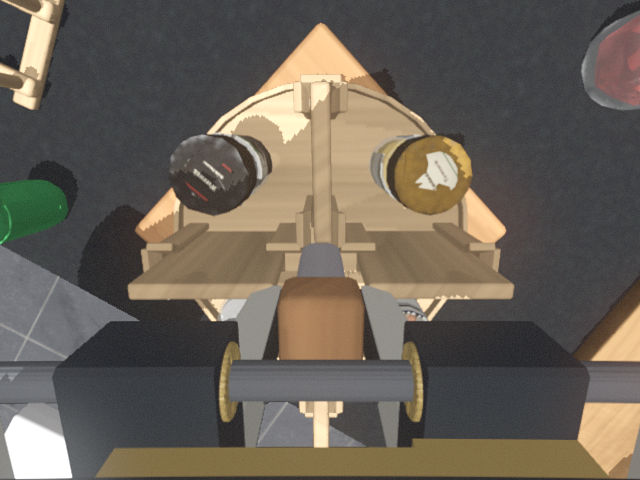

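```bash
python3 -c "
from h import *
import pickle
s=pickle.load(open('s20.pkl','rb'));ax=np.array([.4775,.0085,0])
f=lambda x,y:(230+(x+.5)/6-.5,200+(y+.5)/6-.5)
for p,z in [((229,350),.12),((235,527),.03)]:
  q=atz(s,*f(*p),z);d=q-ax;print(q,np.hypot(*d[:2]),np.degrees(np.arctan2(d[1],d[0]))%360)
q=ax+.08*np.array([np.cos(np.radians(168.2)),np.sin(np.radians(168.2)),0]);
print([((proj(s,q+[0,0,z])[0]-[230,200]+.5)*6-.5).round(0) for z in(.03,.12)])
"
```

```text
[0.40504037 0.0294524  0.12      ] 0.07542811952502125 163.8722636714451
[0.39931588 0.02663443 0.03      ] 0.08025966375988423 166.94142645567695
[array([238., 529.]), array([225., 361.])]
```

View pics/s20.png

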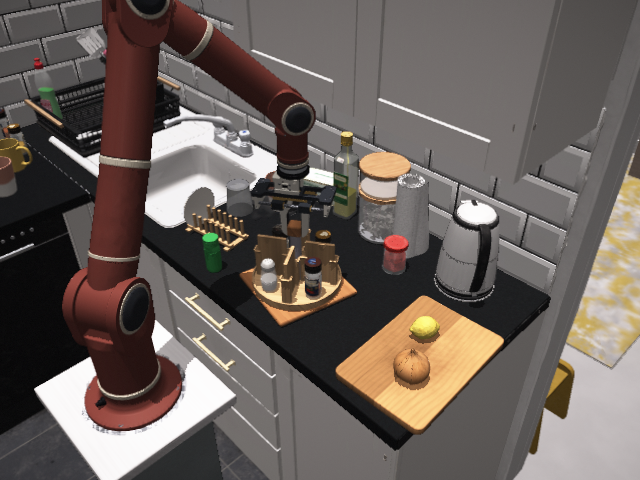

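```bash
python3 -c "
from h import *
s=r.state();print(s['time_s'],s['width'],np.abs(s['joint_vel']).max(),s['contact_force'].round(1));print(r.hand_in())"
```

```text
19.4667 0.35915832526126407 0.001702742023238123 [ 0.5 -1.   0.6]
the job is handed in; nothing more can be done
None
```

The divider is in its slot, and the salt shaker stands at the middle of the plinth's front side. I handed the job in at 19.5 s with the knob still gripped at 45 N and the arm at rest.

- **Divider:** I lifted it from the rack and slid it into the empty slot. It bottomed out with about 31 N of upward force, at the expected height within about 1 mm.
- **Unwanted turn:** that last seating push also turned the turntable about 3.5° clockwise, before I gripped the knob. The panel was already at the slot floor to within about 1 mm, and the turn was in the direction it had to go anyway. Strictly, though, that was a small turn before the divider was fully home.
- **Turn:** I turned the knob about 37° clockwise without slip.
- **Final checks:**
  - In the wrist picture the slot points exactly at the plinth's corner, which puts the salt's bay at the middle of the front.
  - The scene camera puts the salt's base at 166.9°, against a target of 168.2°, which is under 2 mm off.
  - The salt's dome reads 163.9° in the same picture. I put that down to picking the pixel of its highest visible point, because the shaker looks upright and the base reading agrees.
  - The other three jars stand in their bays, and nothing else looks moved.

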